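# Load the fuller washer tin against the sprung stop

### The job

Two look-alike closed tins of washers stand on the bench: lift them to feel which one is heavier. Stand the heavier one in the dispenser channel and slide it gently along against the sprung stop until the orange pad has given by about a centimetre, without ramming it solid, then let go and leave it upright, bearing on the pad; stand the lighter one upright in the yellow refill tray. Do not drop or knock over the tins, and leave the other things where they are.

Things in the scene. Friction and masses are not known exactly. Their poses are not given: they have to be found in the camera images.
- tin_a: one of two identical closed square tins of washers, red with a white band and brass-coloured lid, 60 x 60 x 86 mm high; origin at the centre of its underside, z up, x and y square to its faces; stands upright, turned up to 0.5 rad. Grip it by opposite faces, high up. Either may be the heavier, by at least 200 g; neither is over 900 g. Contents shift only 1 mm
- tin_b: one of two identical closed square tins of washers, red with a white band and brass-coloured lid, 60 x 60 x 86 mm high; origin at the centre of its underside, z up, x and y square to its faces; stands upright, turned up to 0.5 rad. Grip it by opposite faces, high up. Either may be the heavier, by at least 200 g; neither is over 900 g. Contents shift only 1 mm
- channel: dispenser channel, fixed: plywood plate 110 wide, 6 mm thick (x -105 to +145 mm), with two aluminium rails along its x, 14 mm high on the plate, 68 mm between inner faces, x = -100 to +80 mm. Origin midway between the rails on the plate's underside. Open mouth at -x, sprung stop at +x. A tin goes in from above, faces along the rails, and slides to +x
- load_spot (a point): point on top of the channel's plate, midway between the rails, 55 mm towards the mouth (-x) from the channel's origin: a tin put down centred here is clear of the orange pad at every setting of it, by 45 to 75 mm; axes as the channel's
- stop: blue bracket 22 x 75 x 28 mm high, fixed across the channel 132 mm to +x of its origin; origin under its centre, axes as the channel's. It carries a rod with a sprung orange pad (52 wide, 6 to 28 mm above the plate). Rod setting differs each time, this pose does not show it: free pad face 20 to 50 mm to +x of the channel's origin. Spring 600 N/m, gives 15 mm (9 N), then solid
- tray: the refill tray, fixed to the bench: a yellow open tray 140 x 140 mm outside, walls 4 mm thick and 18 mm high, floor 4 to 5 mm thick; origin at the centre of its underside, z up
- screwdriver: a screwdriver lying on the bench between the tins, handle towards the robot; a bystander: leave it alone
- hammer: a hammer lying across the bench beyond the tins; a bystander: leave it alone
- tape: a roll of tape lying flat, 90 outside diameter, 24 high; a bystander: leave it alone
- sanding_block: a cork sanding block, 100 x 60 x 30 high; a bystander: leave it alone
- paint_can: a round paint can with a blue band, 84 diameter, 100 high; a bystander: leave it alone
- glue: a glue bottle with a red cap, 50 diameter, 130 high; a bystander: leave it alone

How it is judged (in metres and radians):
On the way, in this order (a step that is already met when the one before it is completed fails the run):
1. a tin is lifted at least 30 mm off the bench in the gripper (((height (world z) of tin_a above 0.03 m and contact force between tin_a and the fingers above 1 N) or (height (world z) of tin_b above 0.03 m and contact force between tin_b and the fingers above 1 N))), for 0.2 s.
2. a tin standing in the channel presses the sprung pad with more than 3 N (5 mm of spring) (((contact force between tin_a and stop above 3 N and z of tin_a in the frame of channel below 0.012 m) or (contact force between tin_b and stop above 3 N and z of tin_b in the frame of channel below 0.012 m))), for 0.2 s.
At the end, for the whole second after the job is handed in: The heavier tin stands upright and at rest on the channel's plate, within 8 mm of midway between the rails, still bearing on the sprung pad (over 0.3 N); the lighter tin stands upright and at rest on the tray's floor, its weight (1.5 to 5.2 N) on the tray. Upright: within 0.08 rad (((y of tin_a in the frame of channel between -0.008 and 0.008 m and x of tin_a in the frame of channel between -0.02 and 0.055 m and z of tin_a in the frame of channel below 0.011 m and angle between each of tin_a, tin_b's own z axis and vertical below 0.08 rad and contact force between tin_a and stop above 0.3 N and linear speed of each of tin_a, tin_b below 0.02 m/s and x of tin_b in the frame of tray between -0.045 and 0.045 m and y of tin_b in the frame of tray between -0.045 and 0.045 m and z of tin_b in the frame of tray below 0.01 m and contact force between tin_b and tray between 1.5 and 5.2 N) or (y of tin_b in the frame of channel between -0.008 and 0.008 m and x of tin_b in the frame of channel between -0.02 and 0.055 m and z of tin_b in the frame of channel below 0.011 m and angle between each of tin_b, tin_a's own z axis and vertical below 0.08 rad and contact force between tin_b and stop above 0.3 N and linear speed of each of tin_b, tin_a below 0.02 m/s and x of tin_a in the frame of tray between -0.045 and 0.045 m and y of tin_a in the frame of tray between -0.045 and 0.045 m and z of tin_a in the frame of tray below 0.01 m and contact force between tin_a and tray between 1.5 and 5.2 N))); the robot touches nothing.
It fails at once if the sprung stop is rammed: a tin, or the robot, presses on it with more than 16 N (contact force between any of tin_a, tin_b, the arm, the fingers and stop above 16 N).
It fails at once if a tin is dropped, thrown or knocked over (it moves faster than 0.5 m/s out of the fingers, or leans over 0.6 rad) ((linear speed of tin_a above 0.5 m/s and contact force between tin_a and the fingers below 0.05 N) or (linear speed of tin_b above 0.5 m/s and contact force between tin_b and the fingers below 0.05 N) or angle between any of tin_a, tin_b's own z axis and vertical above 0.6 rad).
It fails at once if a bystander is moved by more than 30 mm (distance of any of screwdriver, hammer, tape, sanding_block, paint_can, glue from where it was at the start of the episode above 0.03 m).
It also fails if it takes over 72 s, if anything falls off the work surface, if the arm or the gripper's body presses on something with over 40 N, if the wrist force passes 120 N, or if a joint passes its speed limit or range.

### The arm

A 6-joint arm with a two-finger parallel gripper is mounted at the origin on the work surface. World frame = base frame: x ahead of the robot, y to its left, z up, the work surface at z = 0. Lengths are in m, angles in degrees, forces in N, time in s.
With the tool pointing down it reaches from about 0.375 to 0.9 m from the base axis. Payload 3.1 kg.
Tool frame: the origin (TCP) lies on the centre line of the jaws, within the pads' length; the fingertips stand 25 mm ahead of it and the grasp point (between the pads) lies 6 mm ahead of it; z points along the fingers, y is the line along which they close (so a half turn about z gives the same grasp; the last joint's range is limited). The gripper opens to 87 mm and grips with 3 to 60 N. Pads are 19 mm wide; open, the fingers measure 117 mm over their backs; the gripper's body (75 mm by 190 mm) begins 51 mm behind the grasp point.
Start: joints at [65.632, 30.224, 82.088, -0, 67.689, -10.227], TCP at [0.153, 0.606, 0.248] pointing down, gripper open.
Joint ranges: [-176.69, 176.69], [-43.24, 126.21], [12.49, 139.97], [-82, 262], [0, 151.66], [-163.58, 163.58]. Speed limits (degrees/s): [159.86, 159.86, 180, 180, 180, 180].

### API

Orientations are given as a 3x3 rotation matrix whose columns are the frame's x, y, z axes.
In Python, from rig import * gives the robot as it stands.
- The arm moves only by the tool step_arm, never from a script. Its argument "steps" is a list of rows, each a list of 7 numbers: the shift along the tool's x, y, z normalised to -1 to 1, where 1 is 0.3 m, then the turn, a rotation vector about the tool's x, y, z normalised to -1 to 1, where 1 is 45 degrees, then the gripper's target within -1 to 1 (shut at 1, half-way at 0, fully open at -1). A call has 1 to 8 rows; each row is the pose to reach, as a shift and turn from the pose commanded when the call began, along the tool's axes at that moment; what a row does not reach only later rows make up. A row lasts 1/12 s, in which the tool goes at most 41.7 mm and 7.16 degrees, less where a joint would pass 70% of its speed; a pose out of reach is approached as far as the arm can. A call with a number of a shift or a turn outside -1 to 1 is refused whole. A call with a gripper value outside its range is refused whole. The fingers move at their own pace and stop on an object; the grip force is fixed at half the most. Time passes only in rows, so rows that repeat a pose let the fingers close. It gives the time, the measured TCP pose, the force, the opening and the grip force at its end, in the units of the state.
- read_state(): the state, without advancing time (a new reading comes with each control period).
- capture(name): name is "scene" or "top"; returns a dict with "image" (420x560x3 uint8, red, green, blue), "vertical_fov" (degrees; the focal length in pixels is half the picture's height over the tangent of half this angle, whatever the lens; pixels are square), "cx", "cy" (the principal point, pixels), "world_from_camera" (4x4, takes a point from camera to world coordinates). Camera axes: x right, y down, z forward; pixel columns grow to the right and rows downward; lengths in m; the calibration is good to about 2 mm. A picture is of the moment at which its call begins. There is no depth.
- hand_in(): hands the job in; it is judged then, once.
The state is a dict: "time_s": time; "joint_positions": joint angles; "qvel": joint speeds; "tau": joint torques, N m; "position": TCP position; "tcp_rot": TCP orientation; "force": force on the tool from outside, world axes, zero at the start; "moment": the same for the moment, N m; "opening": opening from 0.0 (shut) to 1.0 (fully open); "grasp_force": force on a finger pad.
Only numpy, scipy, OpenCV 4.12 (cv2) and the standard library are available. Lean on these libraries where they do the work, as an engineer would, in place of code of your own. Each camera call takes 0.05 s, during which the arm holds its last target. There are 200 camera calls.

## Working session

There is one attempt and no reset: what is moved stays moved. The work goes in short steps, Python scripts to look and compute and a tool call to move; the robot and the scene stay as the last step left them, time stands still between calls to the robot, and variables do not carry over. Pictures are saved under pics/ and viewed, at most 10 in all, crops included, and the job is handed in when it is done.

Besides the shell and the picture viewer there is one more tool, called after "Emit:" as name(argument=value, ...), one argument or row to a line, values as JSON. step_arm: Moves the arm, as the interface text tells. Scaled input: -1 to 1 covers 0.3 m each way for a shift and 45 degrees each way for a turn. Its arguments: {"type":"object","properties":{"steps":{"type":"array"}},"required":["steps"]}

```bash
mkdir -p pics; ls; cat > h.py <<'E'
from rig import *
import numpy as np, cv2
def snap(n,f):
    c=capture(n); cv2.imwrite('pics/'+f+'.png',c['image'][:,:,::-1]); np.save('pics/'+f+'.npy',c,allow_pickle=True); return c
def load(f): return np.load('pics/'+f+'.npy',allow_pickle=True).item()
def px2w(c,u,v,z):
    f=210/np.tan(np.radians(c['vertical_fov'])/2); T=np.array(c['world_from_camera'])
    d=T[:3,:3]@np.array([(u-c['cx'])/f,(v-c['cy'])/f,1]); o=T[:3,3]
    return o+d*(z-o[2])/d[2]
E
python3 - <<'E'
from h import *
for n in('top','scene'):
    c=snap(n,n); print(c['vertical_fov'],c['cx'],c['cy'],np.round(c['world_from_camera'],3).tolist(),c['image'].shape)
    im=cv2.imread(f'pics/{n}.png'); cv2.imwrite(f'pics/{n}2.png',cv2.resize(im,(800,600),interpolation=cv2.INTER_CUBIC))
print(read_state())
E
```

```text
pics
49.71897636354674 279.50567787721104 213.3257339140195 [[0.014, -0.993, 0.117, 0.503], [-1.0, -0.016, -0.018, -0.004], [0.02, -0.117, -0.993, 1.0], [0.0, 0.0, 0.0, 1.0]] (420, 560, 3)
43.93060631088518 283.3976941648245 210.16147543179298 [[-0.059, 0.783, -0.619, 1.2], [0.998, 0.038, -0.047, 0.04], [-0.013, -0.621, -0.784, 0.806], [0.0, 0.0, 0.0, 1.0]] (420, 560, 3)
{'time_s': 0.1, 'joint_positions': array([ 6.56323119e+01,  3.02748641e+01,  8.21499476e+01, -2.20086946e-05,
        6.76899769e+01, -1.02267962e+01]), 'qvel': array([ 0.05270963, -0.00445377, -0.20472836, -0.04559912, -0.04463515,
        0.04294716]), 'tau': array([-7.56963836e-04, -4.40987313e+01, -1.77150071e+01,  6.34406693e-02,
        5.34453650e-02, -4.80991196e-05]), 'position': array([0.15239726, 0.6054936 , 0.2466513 ]), 'tcp_rot': array([[-9.69697789e-01,  2.44306190e-01, -8.26276699e-04],
       [ 2.44307329e-01,  9.69696137e-01, -1.82511210e-03],
       [ 3.55351138e-04, -1.97167263e-03, -9.99997993e-01]]), 'force': array([ 0.22181536, -0.37910433, -0.05024434]), 'moment': array([ 0.01211297, -0.02838774, -0.03427936]), 'grasp_force': 0.0, 'opening': 1.0017569678336664}
```

View pics/top2.png

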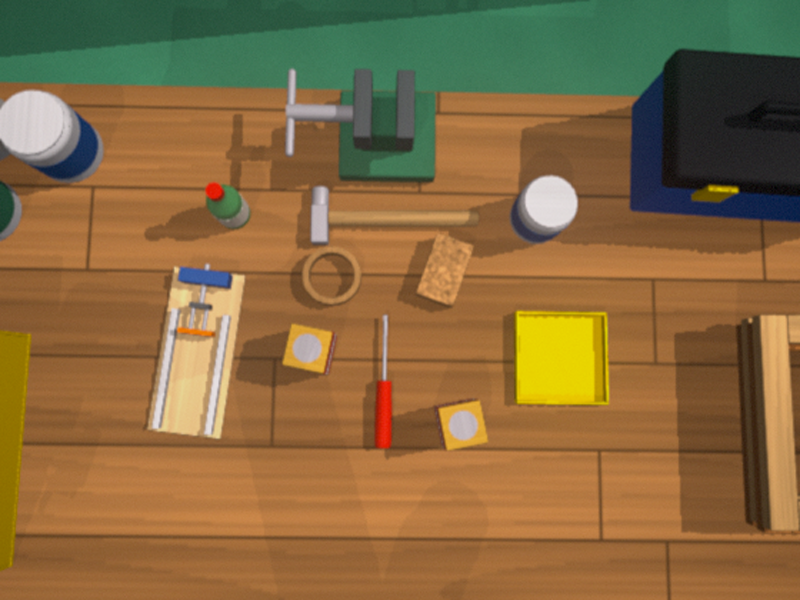

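View pics/scene2.png

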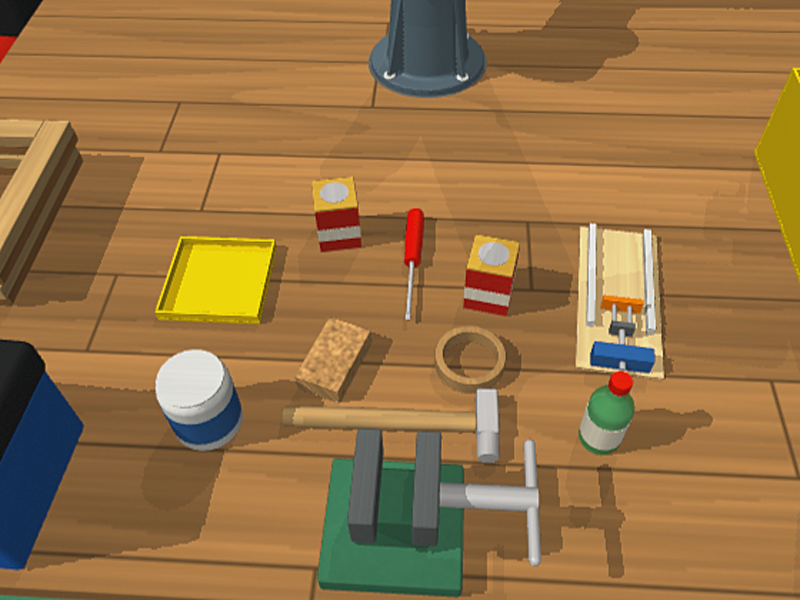

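The top view shows the channel at left (corners near 175,267 / 150,430 / 220,438 / 243,275, pad ~197,332), with one tin at (309,349), the other at (463,425) and the tray centred at (562,357). The scene view agrees. I'll enlarge crops to read the corners.

```bash
python3 - <<'E'
from h import *
im=cv2.imread('pics/top.png')
# crops in native pixels
a=cv2.resize(im[180:312,98:178],None,fx=4.5,fy=4.5,interpolation=cv2.INTER_CUBIC)
b=cv2.resize(im[220:270,192:242],None,fx=6,fy=6,interpolation=cv2.INTER_CUBIC)
d=cv2.resize(im[272:322,300:350],None,fx=6,fy=6,interpolation=cv2.INTER_CUBIC)
o=np.zeros((600,700,3),np.uint8); o[:594,:360]=a; o[:300,380:680]=b; o[300:,380:680]=d
cv2.imwrite('pics/crop.png',o)
E
```

```text
(no output)
```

View pics/crop.png

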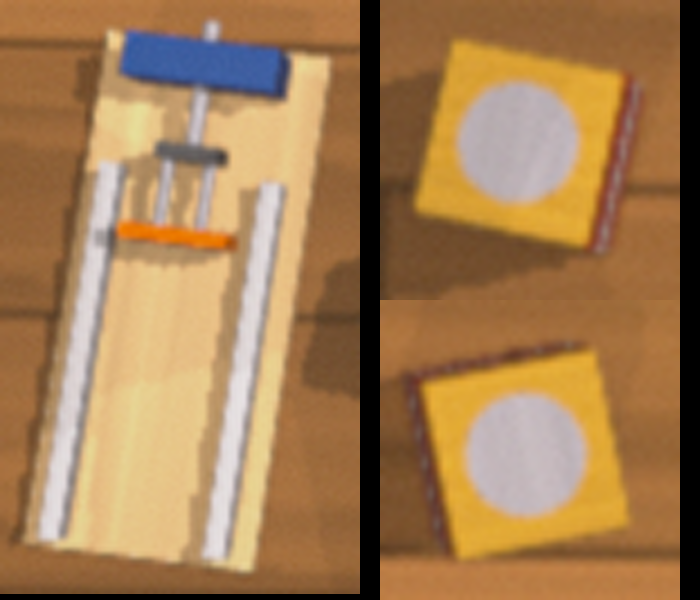

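The crop gives me the plate corners, rail ends, pad front edge (about 118–236, 240) and both lid outlines, read from the picture. Next I'll convert them.

```bash
python3 - <<'E'
from h import *
c=load('top')
def show(n,P,z):
    W=np.array([px2w(c,u,v,z) for u,v in P]); m=W.mean(0)
    print(n,np.round(W[:,:2],4).tolist(),'mean',np.round(m,4)); return W
A=lambda P:[((x+.5)/4.5-.5+98,(y+.5)/4.5-.5+180) for x,y in P]
B=lambda P:[((x-380+.5)/6-.5+192,(y+.5)/6-.5+220) for x,y in P]
D=lambda P:[((x-380+.5)/6-.5+300,(y-300+.5)/6-.5+272) for x,y in P]
ang=lambda v:np.degrees(np.arctan2(v[1],v[0])); L=np.linalg.norm
W=show('plate TL TR BR BL',A([(108,30),(328,57),(253,571),(25,543)]),.006)
print([L(W[i]-W[(i+1)%4]) for i in range(4)],ang(W[0]-W[3]),ang(W[1]-W[2]),ang(W[0]-W[1])-90)
R=show('rail inner LB LT RT RB',A([(65,541),(125,165),(262,184),(202,558)]),.020)
print(L(R[0]-R[1]),L(R[3]-R[2]),L(R[0]-R[3]),ang(R[1]-R[0]),ang(R[2]-R[3]))
p=show('pad front top',A([(118,238),(235,248)]),.034); s=show('pad back',A([(118,222),(236,236)]),.034)
for n,P in(('L',B([(455,40),(632,75),(590,248),(415,212)])),('R',D([(422,380),(596,348),(630,523),(458,558)]))):
    T=show('tin'+n,P,.086); print([L(T[i]-T[(i+1)%4]) for i in range(4)],ang(T[0]-T[3]),ang(T[1]-T[2]),ang(T[0]-T[1]),ang(T[3]-T[2]))
show('tray',[(x/1.42857,y/1.42857) for x,y in[(516,311),(607,312),(608,404),(515,404)]],.018)
t=np.radians(np.mean([ang(R[1]-R[0]),ang(R[2]-R[3])])); e=np.array([np.cos(t),np.sin(t)]); n=np.array([-e[1],e[0]])
pm=W[:,:2].mean(0); rm=R[:,:2].mean(0)
print('ang',np.degrees(t),'orig from plate',pm-.02*e,'from rails',rm+.01*e)
O=(pm-.02*e+rm+.01*e)/2; print('O',O,'load',O-.055*e,'pad front x',[(q[:2]-O)@e for q in p],'back',[(q[:2]-O)@e for q in s],[(q[:2]-O)@n for q in p])
E
```

```text
plate TL TR BR BL [[0.6754, 0.3275], [0.6639, 0.2194], [0.4154, 0.2446], [0.4271, 0.3532]] mean [0.5455 0.2862 0.006 ]
[np.float64(0.10864631431833924), np.float64(0.24977305272653483), np.float64(0.10926816215146273), np.float64(0.24960841801562728)] -5.923172913140443 -5.780672214682901 -6.104825737096277
rail inner LB LT RT RB [[0.4294, 0.3296], [0.6074, 0.3111], [0.5993, 0.2452], [0.4223, 0.2652]] mean [0.5146 0.2878 0.02  ]
0.1790267130443411 0.17813568051531434 0.06476777472175804 -5.92713669955895 -6.435295756785759
pad front top [[0.5713, 0.308], [0.5674, 0.253]] mean [0.5694 0.2805 0.034 ]
pad back [[0.5789, 0.3084], [0.5731, 0.2528]] mean [0.576  0.2806 0.034 ]
tinL [[0.5828, 0.1311], [0.5719, 0.0714], [0.5139, 0.0839], [0.525, 0.1425]] mean [0.5484 0.1072 0.086 ]
[np.float64(0.06068320971052527), np.float64(0.059355789231693136), np.float64(0.05963631892222354), np.float64(0.05889038818017728)] -11.141969974472467 -12.147924767348496 79.68203918741696 79.2581322812751
tinR [[0.4685, -0.0768], [0.4798, -0.1348], [0.4226, -0.1461], [0.4105, -0.0891]] mean [ 0.4454 -0.1117  0.086 ]
[np.float64(0.05913626523692058), np.float64(0.05831920099226387), np.float64(0.05825030369820188), np.float64(0.05924919215407714)] 11.990909684600227 11.128555126007925 101.03328152987532 101.9400106256561
tray [[0.6128, -0.2008], [0.6135, -0.341], [0.4738, -0.3392], [0.4719, -0.1983]] mean [ 0.543  -0.2698  0.018 ]
ang -6.181216228172355 orig from plate [0.52556804 0.28832081] from rails [0.52456201 0.28670292]
O [0.52506503 0.28751187] load [0.47038478 0.2934339 ] pad front x [np.float64(0.04377124004456715), np.float64(0.04584842232355963)] back [np.float64(0.05124164107781995), np.float64(0.05151232699784989)] [np.float64(0.025369377174069882), np.float64(-0.02979335303819596)]
```

```bash
cat > go.py <<'E'
import sys; from h import *
# usage: go.py x y z yawdeg(of tool y axis) -> normalised shift & turn about tool z
s=read_state(); R=s['tcp_rot']; p=s['position']
x,y,z,a=map(float,sys.argv[1:5])
d=R.T@(np.array([x,y,z])-p)/.3
cur=np.degrees(np.arctan2(R[1,1],R[0,1])); t=-(a-cur)
# small levelling too
tilt=np.cross(R[:,2],[0,0,-1]); tl=np.degrees(R.T@tilt)/45
print('t',round(s['time_s'],2),'pos',p.round(4),'yaw',round(cur,2),'F',s['force'].round(2),'M',s['moment'].round(3),'op',round(s['opening'],3),'gf',round(s['grasp_force'],1))
print('shift',d.round(4),'turnz',round(t/45,4),'level',tl.round(4))
E
python3 go.py 0.548 0.107 0.2 79
```

```text
t 0.1 pos [0.1524 0.6055 0.2467] yaw 75.86 F [ 0.22 -0.38 -0.05] M [ 0.012 -0.028 -0.034] op 1.002 gf 0.0
shift [-1.6847 -1.2888  0.1574] turnz -0.0698 level [-0.0025 -0.0005  0.    ]
```

Emit:
step_arm(
  steps=[
    [-0.1,-0.08,0,0,0,0,-1],
    [-0.21,-0.16,0,0,0,0,-1],
    [-0.32,-0.24,0,0,0,0,-1],
    [-0.43,-0.325,0,0,0,0,-1],
    [-0.54,-0.41,0,0,0,0,-1],
    [-0.65,-0.49,0,0,0,0,-1],
    [-0.75,-0.57,0,0,0,0,-1],
    [-0.84,-0.64,0,0,0,-0.07,-1],
  ],
)

```text
time_s: 0.77
position: [0.351, 0.3562, 0.2473]
tcp_rot: [[-0.982, 0.19, -0.0], [0.19, 0.982, -0.001], [0.0, -0.001, -1.0]]
force: [-0.1, 0.7, -0.2]
opening: 0.997
grasp_force: 0.0
```

```bash
python3 go.py 0.548 0.107 0.16 79
```

```text
t 0.77 pos [0.351  0.3562 0.2473] yaw 79.02 F [-0.08  0.65 -0.2 ] M [ 0.088 -0.017  0.047] op 0.997 gf 0.0
shift [-0.803  -0.69    0.2913] turnz 0.0005 level [-0.0009 -0.0004  0.    ]
```

Emit:
step_arm(
  steps=[
    [-0.1,-0.09,0,0,0,0,-1],
    [-0.2,-0.17,0,0,0,0,-1],
    [-0.31,-0.26,0,0,0,0,-1],
    [-0.42,-0.36,0.05,0,0,0,-1],
    [-0.53,-0.46,0.1,0,0,0,-1],
    [-0.64,-0.55,0.15,0,0,0,-1],
    [-0.73,-0.63,0.2,0,0,0,-1],
    [-0.8,-0.69,0.22,0,0,0,-1],
  ],
)

```text
time_s: 1.43
position: [0.5463, 0.1076, 0.18]
tcp_rot: [[-0.982, 0.191, -0.002], [0.191, 0.982, 0.0], [0.002, -0.0, -1.0]]
force: [0.8, 0.6, 0.6]
opening: 1.0
grasp_force: 0.0
```

Emit:
step_arm(
  steps=[
    [0,0,0,0,0,0,-1],
    [0,0,0,0,0,0,-1],
  ],
)

```text
time_s: 1.6
position: [0.5469, 0.1074, 0.1803]
tcp_rot: [[-0.981, 0.195, -0.002], [0.195, 0.981, 0.0], [0.002, -0.0, -1.0]]
force: [0.4, 0.4, 0.6]
opening: 0.998
grasp_force: 0.0
```

```bash
python3 - <<'E'
from h import *
snap('scene','s1'); im=cv2.imread('pics/s1.png'); cv2.imwrite('pics/s1c.png',cv2.resize(im[60:260,260:480],None,fx=3,fy=3,interpolation=cv2.INTER_CUBIC))
E
python3 go.py 0.548 0.107 0.074 79
```

```text
t 1.65 pos [0.5458 0.1088 0.1808] yaw 78.89 F [-1.25 -0.39  0.23] M [0.008 0.018 0.077] op 1.001 gf 0.0
shift [-0.0092 -0.0044  0.356 ] turnz -0.0025 level [-0.    -0.003  0.   ]
```

View pics/s1c.png

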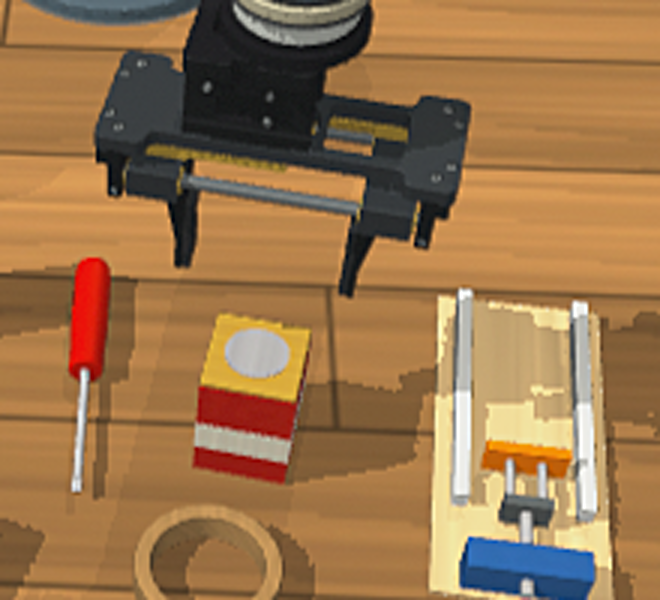

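The gripper stands squarely over the left tin: lid at about (258,350), fingers at (185,260) and (348,290). Its jaws are parallel to the tin's faces, so I'll descend and grip.

Emit:
step_arm(
  steps=[
    [-0.006,0,0.06,0,0,0,-1],
    [-0.006,0,0.14,0,0,0,-1],
    [-0.006,0,0.22,0,0,0,-1],
    [-0.006,0,0.28,0,0,0,-1],
    [-0.006,0,0.32,0,0,0,-1],
    [-0.006,0,0.34,0,0,0,-1],
    [-0.006,0,0.353,0,0,0,-1],
    [-0.006,0,0.353,0,0,0,-1],
  ],
)

```text
time_s: 2.32
position: [0.5473, 0.11, 0.0757]
tcp_rot: [[-0.982, 0.189, -0.001], [0.189, 0.982, 0.0], [0.001, -0.0, -1.0]]
force: [0.3, -0.1, 0.3]
opening: 1.002
grasp_force: 0.0
```

Emit:
step_arm(
  steps=[
    [0,0,0,0,0,0,0],
    [0,0,0,0,0,0,0.2],
    [0,0,0,0,0,0,0.4],
    [0,0,0,0,0,0,0.6],
    [0,0,0,0,0,0,1],
    [0,0,0,0,0,0,1],
    [0,0,0,0,0,0,1],
    [0,0,0,0,0,0,1],
  ],
)

```text
time_s: 2.98
position: [0.5482, 0.1086, 0.0762]
tcp_rot: [[-0.982, 0.191, 0.0], [0.191, 0.982, -0.001], [-0.001, -0.0, -1.0]]
force: [-1.5, -2.6, 5.2]
opening: 0.688
grasp_force: 30.0
```

```bash
python3 go.py 0.548 0.107 0.14 79
```

```text
t 2.98 pos [0.5482 0.1086 0.0762] yaw 79.02 F [-1.46 -2.59  5.21] M [-0.374  0.182  0.014] op 0.688 gf 30.0
shift [-0.0005 -0.0053 -0.2128] turnz 0.0004 level [-0.0005  0.0007  0.    ]
```

Emit:
step_arm(
  steps=[
    [0,0,-0.02,0,0,0,1],
    [0,0,-0.06,0,0,0,1],
    [0,0,-0.11,0,0,0,1],
    [0,0,-0.16,0,0,0,1],
    [0,0,-0.19,0,0,0,1],
    [0,0,-0.2,0,0,0,1],
    [0,0,-0.2,0,0,0,1],
    [0,0,-0.2,0,0,0,1],
  ],
)

```text
time_s: 3.65
position: [0.5472, 0.1091, 0.1349]
tcp_rot: [[-0.982, 0.191, -0.002], [0.191, 0.982, 0.0], [0.002, -0.0, -1.0]]
force: [-0.1, 0.6, -6.7]
opening: 0.694
grasp_force: 30.0
```

Emit:
step_arm(
  steps=[
    [0,0,0,0,0,0,1],
    [0,0,0,0,0,0,1],
    [0,0,0,0,0,0,1],
  ],
)

```text
time_s: 3.9
position: [0.5475, 0.109, 0.1349]
tcp_rot: [[-0.982, 0.191, -0.002], [0.191, 0.982, 0.0], [0.002, -0.0, -1.0]]
force: [0.3, -0.7, -6.8]
opening: 0.687
grasp_force: 30.0
```

Emit:
step_arm(
  steps=[
    [0,0,0,0,0,0,1],
    [0,0,0,0,0,0,1],
  ],
)

```text
time_s: 4.07
position: [0.5479, 0.109, 0.1353]
tcp_rot: [[-0.982, 0.191, -0.001], [0.191, 0.982, -0.0], [0.001, -0.0, -1.0]]
force: [-0.6, -0.3, -6.2]
opening: 0.688
grasp_force: 30.0
```

```bash
python3 go.py 0.4704 0.2935 0.14 83.9
```

```text
t 4.07 pos [0.5479 0.109  0.1353] yaw 79.01 F [-0.56 -0.31 -6.21] M [-0.034  0.088  0.012] op 0.688 gf 30.0
shift [ 0.3709  0.5545 -0.0154] turnz -0.1087 level [-0.0001 -0.0007  0.    ]
```

It weighs about 6.5 N, above the 5.2 N ceiling for the lighter tin, so this is the heavier one. It goes to the channel.

Emit:
step_arm(
  steps=[
    [0.03,0.04,0,0,0,-0.02,1],
    [0.08,0.12,0,0,0,-0.04,1],
    [0.14,0.21,0,0,0,-0.06,1],
    [0.2,0.3,0,0,0,-0.08,1],
    [0.26,0.39,0,0,0,-0.1,1],
    [0.31,0.47,0,0,0,-0.109,1],
    [0.35,0.525,0,0,0,-0.109,1],
    [0.371,0.554,0,0,0,-0.109,1],
  ],
)

```text
time_s: 4.73
position: [0.4684, 0.2961, 0.1356]
tcp_rot: [[-0.995, 0.103, -0.001], [0.103, 0.995, 0.001], [0.001, 0.001, -1.0]]
force: [0.1, 0.0, -7.4]
opening: 0.683
grasp_force: 30.0
```

Emit:
step_arm(
  steps=[
    [0,0,0.02,0,0,0,1],
    [0,0,0.04,0,0,0,1],
    [0,0,0.06,0,0,0,1],
    [0,0,0.08,0,0,0,1],
    [0,0,0.08,0,0,0,1],
    [0,0,0.08,0,0,0,1],
  ],
)

```text
time_s: 5.23
position: [0.4705, 0.2923, 0.1108]
tcp_rot: [[-0.994, 0.108, -0.002], [0.108, 0.994, -0.001], [0.002, -0.001, -1.0]]
force: [0.3, 0.6, -6.2]
opening: 0.687
grasp_force: 30.0
```

```bash
python3 go.py 0.4704 0.2935 0.09 83.9; python3 - <<'E'
from h import *
a=load('top')['image']; c=snap('top','t2'); snap('scene','s2')
im=cv2.imread('pics/t2.png')[180:312,90:190]; s=cv2.imread('pics/s2.png')[110:260,370:480]
o=np.zeros((600,800,3),np.uint8)
A=cv2.resize(im,None,fx=4,fy=4,interpolation=cv2.INTER_CUBIC); B=cv2.resize(s,None,fx=3.6,fy=3.6,interpolation=cv2.INTER_CUBIC)
o[:A.shape[0],:A.shape[1]]=A; o[:B.shape[0],402:402+B.shape[1]]=B
cv2.imwrite('pics/c2.png',o)
E
```

```text
t 5.23 pos [0.4705 0.2923 0.1108] yaw 83.82 F [ 0.34  0.64 -6.19] M [-0.014  0.035  0.044] op 0.687 gf 30.0
shift [0.0006 0.0041 0.0694] turnz -0.0018 level [-0.0012 -0.0021  0.    ]
```

View pics/c2.png

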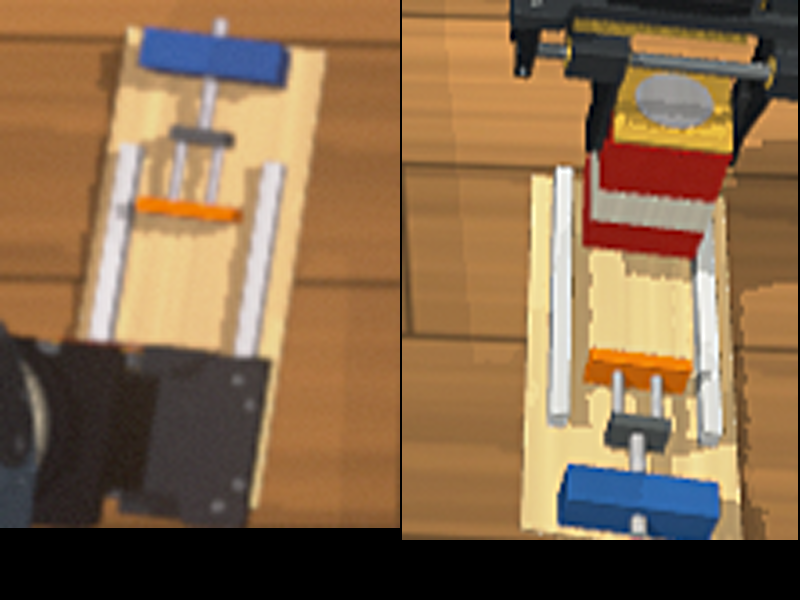

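The tin is held upright above the channel's mouth half, faces parallel to the rails. In the right-hand panel its front bottom corners are at (584,243) and (693,257). Next I check the lateral fit.

```bash
python3 - <<'E'
from h import *
c=load('s2'); P=lambda x,y,z:px2w(c,370+(x-402+.5)/3.6-.5,110+(y+.5)/3.6-.5,z)
t=np.radians(-6.1); e=np.array([np.cos(t),np.sin(t)]); n=np.array([-e[1],e[0]]); O=np.array([.525,.2878])
for nm,x,y,z in[('tin R',584,243,.0346),('tin L',693,257,.0346),('lid',614,150,.1206),('lid',728,152,.1206),('railRin far',571,172,.02),('railRin near',566,424,.02),('railLin near',700,437,.02),('railLin',694,300,.02),('padtop',586,352,.034),('padtop',690,362,.034),('plate',525,527,.006),('plate',738,541,.006)]:
    w=P(x,y,z); q=w[:2]-O; print(nm,w.round(4),'chan x,y',round(q@e,4),round(q@n,4))
E
```

```text
tin R [0.494  0.2601 0.0346] chan x,y -0.0279 -0.0309
tin L [0.5015 0.3183 0.0346] chan x,y -0.0266 0.0278
lid [0.5079 0.2573 0.1206] chan x,y -0.0138 -0.0321
lid [0.5066 0.3149 0.1206] chan x,y -0.0211 0.025
railRin far [0.4254 0.2624 0.02  ] chan x,y -0.0963 -0.0358
railRin near [0.6081 0.2419 0.02  ] chan x,y 0.0875 -0.0368
railLin near [0.6131 0.3099 0.02  ] chan x,y 0.0852 0.0313
railLin [0.5199 0.3197 0.02  ] chan x,y -0.0085 0.0312
padtop [0.5708 0.2533 0.034 ] chan x,y 0.0492 -0.0294
padtop [0.5749 0.3067 0.034 ] chan x,y 0.0476 0.0241
plate [0.664  0.2185 0.006 ] chan x,y 0.1455 -0.0542
plate [0.667  0.3246 0.006 ] chan x,y 0.1373 0.0516
```

Emit:
step_arm(
  steps=[
    [0,0,0.015,0,0,0,1],
    [0,0,0.03,0,0,0,1],
    [0,0,0.045,0,0,0,1],
    [0,0,0.06,0,0,0,1],
    [0,0,0.07,0,0,0,1],
    [0,0,0.08,0,0,0,1],
    [0,0,0.085,0,0,0,1],
    [0,0,0.085,0,0,0,1],
  ],
)

```text
time_s: 6.0
position: [0.4702, 0.2933, 0.0857]
tcp_rot: [[-0.994, 0.106, -0.001], [0.106, 0.994, -0.0], [0.001, -0.0, -1.0]]
force: [-0.7, -0.5, -6.4]
opening: 0.688
grasp_force: 30.0
```

Emit:
step_arm(
  steps=[
    [0,0,0.003,0,0,0,1],
    [0,0,0.006,0,0,0,1],
    [0,0,0.009,0,0,0,1],
    [0,0,0.009,0,0,0,1],
    [0,0,0.009,0,0,0,1],
  ],
)

```text
time_s: 6.42
position: [0.4705, 0.2934, 0.0835]
tcp_rot: [[-0.994, 0.106, 0.0], [0.106, 0.994, 0.0], [-0.0, 0.0, -1.0]]
force: [-0.6, -0.1, -6.1]
opening: 0.69
grasp_force: 30.0
```

```bash
python3 go.py 0.4704 0.2935 0.082 83.9
```

```text
t 6.42 pos [0.4705 0.2934 0.0835] yaw 83.92 F [-0.62 -0.08 -6.15] M [-0.003  0.008  0.008] op 0.69 gf 30.0
shift [0.0002 0.0003 0.005 ] turnz 0.0004 level [0.     0.0001 0.    ]
```

Emit:
step_arm(
  steps=[
    [0,0,0.003,0,0,0,1],
    [0,0,0.005,0,0,0,1],
    [0,0,0.005,0,0,0,1],
    [0,0,0.005,0,0,0,1],
  ],
)

```text
time_s: 6.75
position: [0.4705, 0.2934, 0.0822]
tcp_rot: [[-0.994, 0.106, 0.0], [0.106, 0.994, 0.0], [-0.0, 0.0, -1.0]]
force: [0.7, -0.6, -3.7]
opening: 0.689
grasp_force: 30.0
```

```bash
python3 go.py 0.52 0.288 0.082 83.9
```

```text
t 6.75 pos [0.4705 0.2934 0.0822] yaw 83.92 F [ 0.73 -0.61 -3.74] M [ 0.031  0.01  -0.027] op 0.689 gf 30.0
shift [-0.1659 -0.0005  0.0006] turnz 0.0003 level [0.0002 0.0004 0.    ]
```

Emit:
step_arm(
  steps=[
    [-0.015,0,0.002,0,0,0,1],
    [-0.035,0,0.002,0,0,0,1],
    [-0.06,0,0.002,0,0,0,1],
    [-0.085,0,0.002,0,0,0,1],
    [-0.11,0,0.002,0,0,0,1],
    [-0.135,0,0.002,0,0,0,1],
    [-0.15,0,0.002,0,0,0,1],
    [-0.15,0,0.002,0,0,0,1],
  ],
)

```text
time_s: 7.42
position: [0.513, 0.2888, 0.0829]
tcp_rot: [[-0.994, 0.107, -0.005], [0.107, 0.994, 0.0], [0.005, -0.0, -1.0]]
force: [-5.8, 1.1, 8.3]
opening: 0.692
grasp_force: 30.0
```

Emit:
step_arm(
  steps=[
    [-0.008,0,0,0,0,0,1],
    [-0.016,0,0,0,0,0,1],
    [-0.024,0,0,0,0,0,1],
    [-0.032,0,0,0,0,0,1],
    [-0.04,0,0,0,0,0,1],
    [-0.048,0,0,0,0,0,1],
    [-0.05,0,0,0,0,0,1],
    [-0.05,0,0,0,0,0,1],
  ],
)

```text
time_s: 8.08
position: [0.5265, 0.287, 0.082]
tcp_rot: [[-0.994, 0.106, -0.008], [0.106, 0.994, -0.001], [0.008, -0.002, -1.0]]
force: [-6.7, 1.0, 6.5]
opening: 0.689
grasp_force: 30.0
```

```bash
cat > fr.py <<'E'
from h import *
s=read_state(); t=np.radians(-6.1); e=np.array([np.cos(t),np.sin(t)]); n=np.array([-e[1],e[0]])
q=s['position'][:2]-[.525,.2878]
print('chan',(q@e).round(4),(q@n).round(4),'z',s['position'][2].round(4),'Fch',(s['force'][:2]@e).round(2),(s['force'][:2]@n).round(2),s['force'][2].round(2),'M',s['moment'].round(3),s['tcp_rot'].round(4).tolist()[0],'t',s['time_s'])
E
python3 fr.py
```

```text
chan 0.0015 -0.0007 z 0.082 Fch -6.75 0.33 6.52 M [0.238 1.622 0.018] [-0.9943, 0.1065, -0.0081] t 8.0833
```

Most of that drag is plate friction from pressing down too hard. I'll ease up slightly and then read the force again.

Emit:
step_arm(
  steps=[
    [0,0,-0.002,0,0,0,1],
    [0,0,-0.004,0,0,0,1],
    [0,0,-0.004,0,0,0,1],
    [0,0,-0.004,0,0,0,1],
  ],
)

```text
time_s: 8.42
position: [0.531, 0.2871, 0.0825]
tcp_rot: [[-0.994, 0.106, 0.002], [0.106, 0.994, 0.0], [-0.002, 0.001, -1.0]]
force: [-0.6, 1.0, -5.4]
opening: 0.686
grasp_force: 30.0
```

```bash
python3 fr.py
```

```text
chan 0.006 -0.0001 z 0.0825 Fch -0.7 0.91 -5.45 M [ 0.015 -0.139 -0.028] [-0.9944, 0.1061, 0.0017] t 8.4167
```

Emit:
step_arm(
  steps=[
    [-0.005,0,0,0,0,0,1],
    [-0.01,0,0,0,0,0,1],
    [-0.015,0,0,0,0,0,1],
    [-0.02,0,0,0,0,0,1],
    [-0.02,0,0,0,0,0,1],
    [-0.02,0,0,0,0,0,1],
  ],
)

```text
time_s: 8.92
position: [0.5367, 0.2863, 0.0825]
tcp_rot: [[-0.994, 0.106, 0.001], [0.106, 0.994, -0.0], [-0.001, 0.0, -1.0]]
force: [-0.8, 0.4, -5.6]
opening: 0.689
grasp_force: 30.0
```

```bash
python3 fr.py
```

```text
chan 0.0118 -0.0003 z 0.0825 Fch -0.85 0.28 -5.62 M [ 0.014 -0.065 -0.001] [-0.9944, 0.106, 0.0011] t 8.9167
```

Emit:
step_arm(
  steps=[
    [-0.005,0,0,0,0,0,1],
    [-0.01,0,0,0,0,0,1],
    [-0.015,0,0,0,0,0,1],
    [-0.015,0,0,0,0,0,1],
    [-0.015,0,0,0,0,0,1],
  ],
)

```text
time_s: 9.33
position: [0.5413, 0.2859, 0.0825]
tcp_rot: [[-0.994, 0.106, 0.001], [0.106, 0.994, 0.0], [-0.001, 0.0, -1.0]]
force: [0.9, -0.4, -5.5]
opening: 0.689
grasp_force: 30.0
```

```bash
python3 fr.py
```

```text
chan 0.0164 -0.0002 z 0.0825 Fch 0.98 -0.27 -5.46 M [ 0.015 -0.234 -0.007] [-0.9944, 0.106, 0.0015] t 9.3333
```

Emit:
step_arm(
  steps=[
    [-0.005,0,0,0,0,0,1],
    [-0.01,0,0,0,0,0,1],
    [-0.015,0,0,0,0,0,1],
    [-0.015,0,0,0,0,0,1],
    [-0.015,0,0,0,0,0,1],
  ],
)

```text
time_s: 9.75
position: [0.5455, 0.2854, 0.0825]
tcp_rot: [[-0.994, 0.106, 0.001], [0.106, 0.994, 0.0], [-0.001, 0.0, -1.0]]
force: [1.0, 0.7, -7.3]
opening: 0.687
grasp_force: 30.0
```

```bash
python3 fr.py
```

```text
chan 0.0206 -0.0002 z 0.0825 Fch 0.87 0.82 -7.29 M [-0.061 -0.216 -0.009] [-0.9944, 0.1061, 0.0009] t 9.75
```

Emit:
step_arm(
  steps=[
    [-0.004,0,0,0,0,0,1],
    [-0.008,0,0,0,0,0,1],
    [-0.01,0,0,0,0,0,1],
    [-0.01,0,0,0,0,0,1],
    [-0.01,0,0,0,0,0,1],
  ],
)

```text
time_s: 10.17
position: [0.5483, 0.2851, 0.0826]
tcp_rot: [[-0.994, 0.106, 0.001], [0.106, 0.994, 0.0], [-0.001, 0.0, -1.0]]
force: [-0.1, 1.3, -6.6]
opening: 0.69
grasp_force: 30.0
```

```bash
python3 fr.py
```

```text
chan 0.0234 -0.0002 z 0.0826 Fch -0.24 1.27 -6.56 M [-0.03  -0.207  0.044] [-0.9944, 0.106, 0.0006] t 10.1667
```

```bash
python3 - <<'E'
from h import *
snap('scene','s3'); s=cv2.imread('pics/s3.png')[110:260,390:480]
cv2.imwrite('pics/c3.png',cv2.resize(s,None,fx=4,fy=4,interpolation=cv2.INTER_CUBIC))
E
```

```text
(no output)
```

View pics/c3.png

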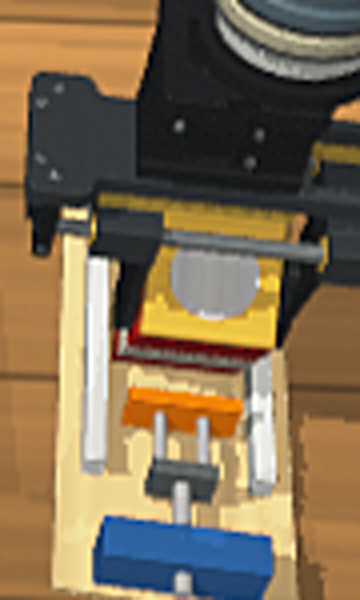

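The tin has pivoted in the jaws: its top leans towards the stop, with the lid's front edge at (143,333)–(275,345) above the bottom front edge at (115,360)–(268,370). The pad, top edge about (125,390), is not touched yet. I'll quantify the lean.

```bash
python3 - <<'E'
from h import *
from scipy.optimize import least_squares
c=load('s3'); f=210/np.tan(np.radians(c['vertical_fov'])/2); T=np.linalg.inv(np.array(c['world_from_camera']))
N=lambda x,y:((x+.5)/4-.5+390,(y+.5)/4-.5+110)
t=np.radians(-6.1); e=np.array([np.cos(t),np.sin(t),0]); n=np.array([-e[1],e[0],0]); k=np.array([0,0,1.])
s=read_state(); g=s['position']-[0,0,.006]
# tin frame: pivot g at local (dx,0,h), rotated by th about n
obs=[(.03,-.03,.086,*N(143,334)),(.03,.03,.086,*N(276,346)),(.03,-.03,0,*N(115,360)),(.03,.03,0,*N(267,370))]
def proj(w): q=T[:3,:3]@w+T[:3,3]; return np.array([f*q[0]/q[2]+c['cx'],f*q[1]/q[2]+c['cy']])
def pt(p,x,y,z):
    th,dx,h,oy=p; a=x-dx; b=z-h; X=a*np.cos(th)+b*np.sin(th); Z=-a*np.sin(th)+b*np.cos(th)
    return g+e*X+n*(y+oy)+k*Z
r=least_squares(lambda p:np.concatenate([proj(pt(p,*o[:3]))-o[3:] for o in obs]),[0.2,0,.07,0])
print(np.degrees(r.x[0]),r.x,r.fun.round(2)); print('low edges',pt(r.x,.03,0,0),pt(r.x,-.03,0,0),g)
print('disc',px2w(c,*N(215,284),.086))
E
```

```text
33.08645278680026 [ 0.57746754  0.00119259  0.02189316 -0.00461582] [ 1.14 -0.32  3.37  0.79  0.36 -0.91 -5.29  0.38]
low edges [0.5598403  0.27922119 0.04248237] [0.50985407 0.28456317 0.0752366 ] [0.54821512 0.28510567 0.07655158]
disc [0.54768621 0.28689949 0.086     ]
```

```bash
python3 - <<'E'
from h import *
snap('top','t3'); s=cv2.imread('pics/s3.png')[155:255,400:465]; u=cv2.imread('pics/t3.png')[180:312,100:185]
o=np.zeros((600,800,3),np.uint8)
A=cv2.resize(s,None,fx=6,fy=6,interpolation=cv2.INTER_LANCZOS4); o[:600,:390]=A
B=cv2.resize(u,None,fx=4.5,fy=4.5,interpolation=cv2.INTER_CUBIC); o[:594,400:782]=B[:,:382]
cv2.imwrite('pics/c4.png',o)
E
```

```text
(no output)
```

View pics/c4.png

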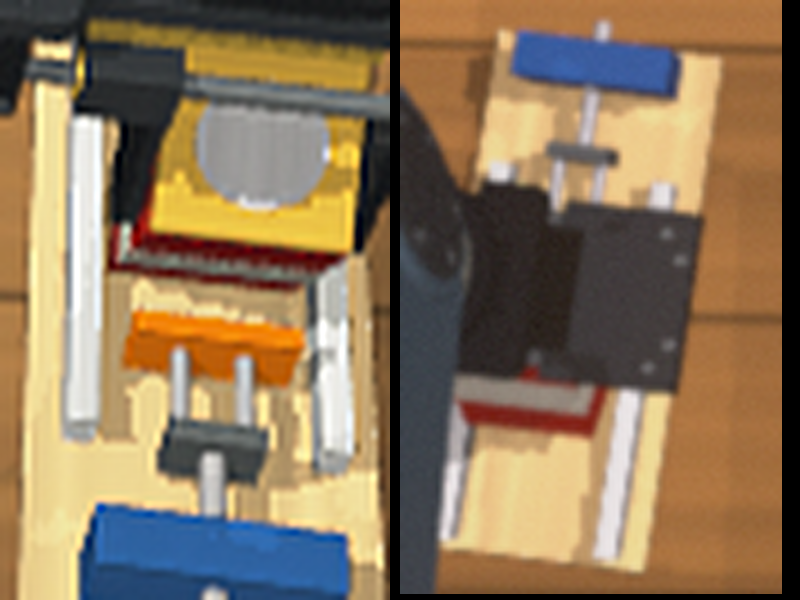

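The top view (right panel) shows the tin's back face and band trailing behind the gripper, bottom edge ending at (597,434). So the tin really is leaning steeply, top towards the stop. I'll fit the lean using both views.

```bash
cat > fit.py <<'E'
from h import *
from scipy.optimize import least_squares
def fit(obs,x0):
    t=np.radians(-6.1); e=np.array([np.cos(t),np.sin(t),0]); n=np.array([-e[1],e[0],0]); k=np.array([0,0,1.])
    g=read_state()['position']-[0,0,.006]
    def proj(c,w):
        f=210/np.tan(np.radians(c['vertical_fov'])/2); T=np.linalg.inv(np.array(c['world_from_camera']))
        q=T[:3,:3]@w+T[:3,3]; return np.array([f*q[0]/q[2]+c['cx'],f*q[1]/q[2]+c['cy']])
    def pt(p,x,y,z):
        th,dx,h,oy=p; a=x-dx; b=z-h
        return g+e*(a*np.cos(th)+b*np.sin(th))+n*(y+oy)+k*(-a*np.sin(th)+b*np.cos(th))
    r=least_squares(lambda p:np.concatenate([proj(o[0],pt(p,*o[1:4]))-o[4:] for o in obs]),x0,loss='soft_l1')
    print('tilt',np.degrees(r.x[0]).round(1),r.x.round(4),r.fun.round(1)); print('bottom front/back',pt(r.x,.03,0,0).round(4),pt(r.x,-.03,0,0).round(4),'g',g.round(4))
E
python3 - <<'E'
from fit import *
s=load('s3'); t=load('t3')
N=lambda x,y:((x+.5)/6-.5+400,(y+.5)/6-.5+155)
M=lambda x,y:((x-400+.5)/4.5-.5+100,(y+.5)/4.5-.5+180)
fit([(s,.03,-.03,.086,*N(150,232)),(s,.03,.03,.086,*N(358,252)),(s,.03,-.03,0,*N(112,268)),(s,.03,.03,0,*N(330,285)),(t,-.03,-.03,0,*M(597,434))],[.4,0,.07,0])
E
```

```text
tilt 32.7 [ 5.708e-01  6.600e-03  6.240e-02 -5.000e-04] [ 0.7 -0.3  0.   0.3 -0.3 -0.4 -5.6  0.4 -1.  -0.1]
bottom front/back [0.5342 0.2861 0.0114] [0.484  0.2914 0.0438] g [0.5481 0.2851 0.0766]
```

The lean is about 0.57 rad, very near the 0.6 limit. I'll lift gently and draw back, then turn the wrist so the tin is upright again, set it down, release and re-grip.

Emit:
step_arm(
  steps=[
    [0,0,-0.01,0,0,0,1],
    [0,0,-0.025,0,-0.03,0,1],
    [0,0,-0.045,0,-0.08,0,1],
    [0.01,0,-0.06,0,-0.14,0,1],
    [0.025,0,-0.075,0,-0.2,0,1],
    [0.045,0,-0.085,0,-0.26,0,1],
    [0.065,0,-0.09,0,-0.31,0,1],
    [0.08,0,-0.09,0,-0.34,0,1],
  ],
)

```text
time_s: 10.93
position: [0.5221, 0.2876, 0.1102]
tcp_rot: [[-0.959, 0.106, 0.263], [0.102, 0.994, -0.028], [-0.264, -0.0, -0.964]]
force: [-0.1, -0.4, -6.7]
opening: 0.689
grasp_force: 30.0
```

```bash
python3 fr.py; python3 go.py 0.5 0.2904 0.12 83.9
```

```text
chan -0.0029 -0.0005 z 0.1102 Fch -0.01 -0.42 -6.72 M [-0.033  0.402 -0.005] [-0.9591, 0.1059, 0.2626] t 10.9333
t 10.93 pos [0.5221 0.2876 0.1102] yaw 83.92 F [-0.06 -0.41 -6.72] M [-0.033  0.402 -0.005] op 0.689 gf 30.0
shift [ 0.063   0.0015 -0.051 ] turnz 0.0005 level [-0.0005  0.3363  0.    ]
```

Emit:
step_arm(
  steps=[
    [0.01,0,-0.01,0,-0.05,0,1],
    [0.025,0,-0.02,0,-0.11,0,1],
    [0.045,0,-0.03,0,-0.18,0,1],
    [0.065,0,-0.045,0,-0.25,0,1],
    [0.08,0,-0.055,0,-0.31,0,1],
    [0.09,0,-0.06,0,-0.36,0,1],
    [0.095,0,-0.06,0,-0.39,0,1],
    [0.095,0,-0.06,0,-0.39,0,1],
  ],
)

```text
time_s: 11.6
position: [0.4908, 0.2917, 0.1201]
tcp_rot: [[-0.836, 0.111, 0.538], [0.095, 0.994, -0.057], [-0.541, 0.004, -0.841]]
force: [15.0, 1.0, 2.8]
opening: 0.688
grasp_force: 30.2
```

```bash
python3 fr.py;  python3 - <<'E'
from h import *
print(read_state()['tcp_rot'].round(3))
snap('top','t4'); snap('scene','s4'); s=cv2.imread('pics/s4.png')[130:230,400:465]; u=cv2.imread('pics/t4.png')[180:312,100:185]
o=np.zeros((600,800,3),np.uint8)
o[:600,:390]=cv2.resize(s,None,fx=6,fy=6,interpolation=cv2.INTER_LANCZOS4)
o[:594,400:782]=cv2.resize(u,None,fx=4.5,fy=4.5,interpolation=cv2.INTER_CUBIC)[:,:382]
cv2.imwrite('pics/c5.png',o)
E
```

```text
chan -0.0344 0.0003 z 0.1201 Fch 14.84 2.62 2.83 M [-0.244 -1.634  0.948] [-0.8356, 0.1109, 0.538] t 11.6
[[-0.836  0.111  0.538]
 [ 0.095  0.994 -0.057]
 [-0.541  0.004 -0.841]]
```

View pics/c5.png

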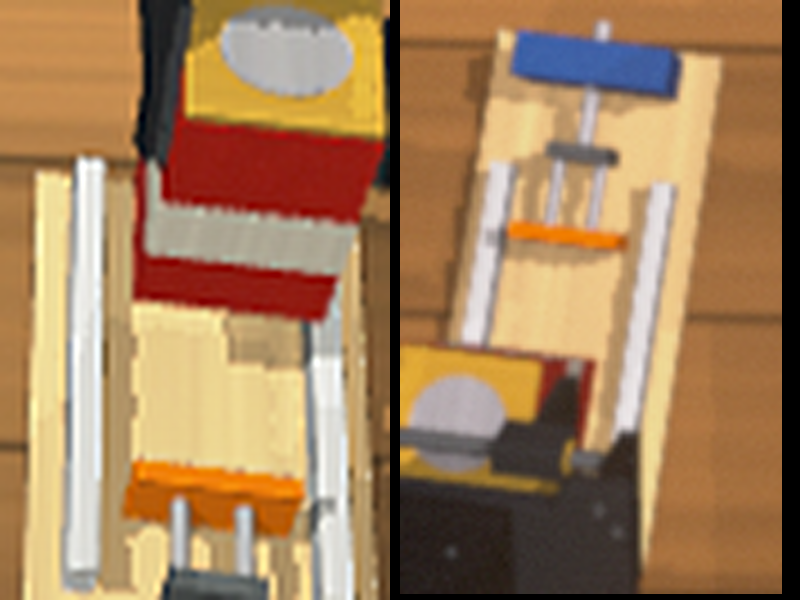

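The tin now looks upright: lid and front face are square in both views, front bottom edge (135,300)–(325,320). There's an unexpected 15 N at the wrist, though, so I'll check the joints.

```bash
python3 - <<'E'
from fit import *
s=read_state(); print(s['time_s'],s['joint_positions'].round(1),s['force'].round(1),s['moment'].round(2),s['tau'].round(1),s['qvel'].round(1))
S=load('s4'); t=load('t4')
N=lambda x,y:((x+.5)/6-.5+400,(y+.5)/6-.5+130)
M=lambda x,y:((x-400+.5)/4.5-.5+100,(y+.5)/4.5-.5+180)
fit([(S,.03,-.03,.086,*N(184,118)),(S,.03,.03,.086,*N(384,136)),(S,.03,-.03,0,*N(136,300)),(S,.03,.03,0,*N(326,320)),(t,.03,-.03,.086,*M(545,356)),(t,.03,-.03,0,*M(597,362))],[0,0,.07,0])
E
```

```text
11.7 [ 28.1  35.8 113.7 -81.8  17.8  21.2] [ 0.5  0.1 -6.4] [0.1  0.92 0.01] [  0.1 -41.8  -9.   -0.7   1.    0.6] [-1.1 -0.  -2.2 -3.2  1.3 -7.3]
tilt 1.5 [ 0.0262  0.0019  0.0644 -0.0008] [ 0.7 -0.4  1.4  0.2 -0.6  0.  -0.6  0.3 -0.1 -0.2  0.8  0.3]
bottom front/back [0.5161 0.2881 0.0484] [0.4565 0.2945 0.05  ] g [0.4899 0.2918 0.1135]
```

The 15 N was transient; it now reads 6.4 N of pure weight and the lean is 1.5°. Joint 4 sits near its limit, so I'll move outward first, then go down.

Emit:
step_arm(
  steps=[
    [-0.01,0,0.006,0,0,0,1],
    [-0.025,0,0.016,0,0.01,0,1],
    [-0.045,0,0.029,0,0.02,0,1],
    [-0.06,0,0.039,0,0.03,0,1],
    [-0.075,0,0.048,0,0.03,0,1],
    [-0.084,0,0.054,0,0.03,0,1],
    [-0.084,0,0.054,0,0.03,0,1],
    [-0.084,0,0.054,0,0.03,0,1],
  ],
)

```text
time_s: 12.37
position: [0.5226, 0.288, 0.1202]
tcp_rot: [[-0.848, 0.106, 0.519], [0.09, 0.994, -0.056], [-0.522, -0.001, -0.853]]
force: [0.1, -0.2, -7.1]
opening: 0.687
grasp_force: 30.0
```

```bash
cat > st.py <<'E'
from h import *
s=read_state(); R=s['tcp_rot']; print(s['joint_positions'].round(1),'tilt',np.degrees(np.arctan2(R[0,2],-R[2,2])).round(1)); print(R.T.round(3).tolist())
print('down 10mm in tool units',(R.T@[0,0,-.01]/.3).round(4))
E
python3 st.py; python3 fr.py
```

```text
[ 25.6  36.3 109.9 -68.9  17.1   5.8] tilt 31.3
[[-0.848, 0.09, -0.522], [0.106, 0.994, -0.001], [0.519, -0.056, -0.853]]
down 10mm in tool units [0.0174 0.     0.0284]
chan -0.0024 -0.0001 z 0.1202 Fch 0.09 -0.18 -7.1 M [ 0.153  0.954 -0.009] [-0.848, 0.106, 0.5193] t 12.3667
```

Emit:
step_arm(
  steps=[
    [0.005,0,0.009,0,0,0,1],
    [0.014,0,0.023,0,0,0,1],
    [0.025,0,0.04,0,0,0,1],
    [0.036,0,0.058,0,0,0,1],
    [0.047,0,0.077,0,0,0,1],
    [0.056,0,0.092,0,0,0,1],
    [0.064,0,0.104,0,0,0,1],
    [0.064,0,0.104,0,0,0,1],
  ],
)

```text
time_s: 13.03
position: [0.5232, 0.2901, 0.0847]
tcp_rot: [[-0.851, 0.106, 0.514], [0.089, 0.994, -0.057], [-0.517, -0.003, -0.856]]
force: [-0.3, 0.6, -6.8]
opening: 0.683
grasp_force: 30.0
```

```bash
python3 st.py; python3 fr.py
```

```text
[ 25.8  40.4 110.1 -82.   16.1  19.6] tilt 31.0
[[-0.851, 0.089, -0.517], [0.106, 0.994, -0.003], [0.514, -0.057, -0.856]]
down 10mm in tool units [0.0172 0.0001 0.0285]
chan -0.002 0.0021 z 0.0847 Fch -0.36 0.52 -6.81 M [0.147 0.885 0.014] [-0.851, 0.1061, 0.5143] t 13.0333
```

Emit:
step_arm(
  steps=[
    [0,0,0,0,0.02,0,1],
    [0,0,0,0,0.05,0,1],
    [0,0,0,0,0.08,0,1],
    [0,0,0,0,0.11,0,1],
    [0,0,0,0,0.12,0,1],
    [0,0,0,0,0.12,0,1],
    [0,0,0,0,0.12,0,1],
  ],
)

```text
time_s: 13.62
position: [0.5235, 0.2895, 0.0858]
tcp_rot: [[-0.895, 0.107, 0.433], [0.095, 0.994, -0.05], [-0.436, -0.003, -0.9]]
force: [-0.4, -0.0, -7.2]
opening: 0.689
grasp_force: 30.0
```

```bash
python3 st.py; python3 fr.py
```

```text
[ 24.3  39.4 107.5 -51.6  16.6 -11.8] tilt 25.7
[[-0.895, 0.095, -0.436], [0.107, 0.994, -0.003], [0.433, -0.05, -0.9]]
down 10mm in tool units [0.0145 0.0001 0.03  ]
chan -0.0017 0.0016 z 0.0858 Fch -0.38 -0.07 -7.15 M [ 0.064  0.743 -0.07 ] [-0.8948, 0.1074, 0.4334] t 13.6167
```

Emit:
step_arm(
  steps=[
    [0.001,-0.003,0.003,0,0,0,1],
    [0.003,-0.005,0.006,0,0,0,1],
    [0.004,-0.005,0.009,0,0,0,1],
    [0.004,-0.005,0.009,0,0,0,1],
    [0.004,-0.005,0.009,0,0,0,1],
  ],
)

```text
time_s: 14.03
position: [0.5231, 0.2881, 0.0823]
tcp_rot: [[-0.895, 0.107, 0.432], [0.095, 0.994, -0.049], [-0.435, -0.003, -0.9]]
force: [-0.1, 0.4, -6.4]
opening: 0.685
grasp_force: 30.0
```

```bash
python3 st.py|head -1; python3 fr.py
```

```text
[ 24.2  39.7 107.8 -52.8  16.2 -10.6] tilt 25.6
chan -0.0019 0.0001 z 0.0823 Fch -0.17 0.36 -6.41 M [0.124 0.711 0.046] [-0.8953, 0.1073, 0.4323] t 14.0333
```

Emit:
step_arm(
  steps=[
    [0.001,0,0.003,0,0,0,1],
    [0.002,0,0.005,0,0,0,1],
    [0.003,0,0.007,0,0,0,1],
    [0.003,0,0.007,0,0,0,1],
    [0.003,0,0.007,0,0,0,1],
  ],
)

```text
time_s: 14.45
position: [0.5235, 0.2882, 0.0809]
tcp_rot: [[-0.895, 0.107, 0.434], [0.096, 0.994, -0.049], [-0.436, -0.002, -0.9]]
force: [-3.1, -1.5, 1.5]
opening: 0.684
grasp_force: 30.0
```

Emit:
step_arm(
  steps=[
    [0.001,0,0.002,0,0,0,1],
    [0.002,0,0.004,0,0,0,1],
    [0.002,0,0.004,0,0,0,1],
    [0.002,0,0.004,0,0,0,1],
  ],
)

```text
time_s: 14.78
position: [0.5234, 0.2883, 0.0808]
tcp_rot: [[-0.894, 0.107, 0.435], [0.095, 0.994, -0.049], [-0.438, -0.002, -0.899]]
force: [-7.9, -1.0, 10.6]
opening: 0.688
grasp_force: 30.0
```

```bash
python3 st.py|head -1; python3 fr.py
```

```text
[ 24.2  39.9 107.8 -54.1  15.9  -9.3] tilt 25.8
chan -0.0017 0.0003 z 0.0808 Fch -7.72 -1.85 10.65 M [-0.226  0.614 -0.143] [-0.8941, 0.1071, 0.4349] t 14.7833
```

Emit:
step_arm(
  steps=[
    [-0.001,0,-0.003,0,0,0,1],
    [-0.002,0,-0.004,0,0,0,1],
    [-0.002,0,-0.004,0,0,0,0],
    [-0.002,0,-0.004,0,0,0,-0.34],
    [-0.002,0,-0.004,0,0,0,-0.4],
    [-0.002,0,-0.004,0,0,0,-0.43],
    [-0.002,0,-0.004,0,0,0,-0.46],
    [-0.002,0,-0.004,0,0,0,-0.5],
  ],
)

```text
time_s: 15.45
position: [0.5241, 0.2885, 0.0802]
tcp_rot: [[-0.895, 0.107, 0.434], [0.096, 0.994, -0.048], [-0.436, -0.001, -0.9]]
force: [-0.5, 0.3, 0.3]
opening: 0.737
grasp_force: 0.0
```

Emit:
step_arm(
  steps=[
    [0,0,0,0,0,0,-0.6],
    [0,0,0,0,0,0,-0.7],
    [0,0,0,0,0,0,-0.8],
    [0,0,0,0,0,0,-0.9],
    [0,0,0,0,0,0,-0.9],
  ],
)

```text
time_s: 15.87
position: [0.5234, 0.2882, 0.0802]
tcp_rot: [[-0.895, 0.107, 0.433], [0.096, 0.994, -0.049], [-0.435, -0.002, -0.9]]
force: [-0.2, -0.1, -0.1]
opening: 0.929
grasp_force: 0.0
```

```bash
python3 st.py; python3 fr.py;python3 go.py 0.52 0.2883 0.13 83.9
```

```text
[ 24.1  40.  107.8 -53.6  16.   -9.8] tilt 25.7
[[-0.895, 0.096, -0.435], [0.107, 0.994, -0.002], [0.433, -0.049, -0.9]]
down 10mm in tool units [0.0145 0.0001 0.03  ]
chan -0.0017 0.0002 z 0.0802 Fch -0.2 -0.08 -0.11 M [0.046 0.269 0.02 ] [-0.8951, 0.1074, 0.4327] t 15.8667
t 15.87 pos [0.5234 0.2882 0.0802] yaw 83.84 F [-0.21 -0.06 -0.11] M [0.046 0.269 0.02 ] op 0.929 gf 0.0
shift [-0.0623 -0.0012 -0.1544] turnz -0.0014 level [-0.0028  0.5544  0.    ]
```

Emit:
step_arm(
  steps=[
    [0,0,-0.03,0,0,0,-1],
    [0,0,-0.08,0,0,0,-1],
    [0,0,-0.14,0,0.05,0,-1],
    [0,0,-0.2,0,0.15,0,-1],
    [0,0,-0.25,0,0.27,0,-1],
    [0,0,-0.27,0,0.4,0,-1],
    [0,0,-0.27,0,0.5,0,-1],
    [0,0,-0.27,0,0.57,0,-1],
  ],
)

```text
time_s: 16.53
position: [0.4908, 0.2929, 0.1554]
tcp_rot: [[-0.994, 0.108, 0.004], [0.108, 0.994, 0.001], [-0.004, 0.002, -1.0]]
force: [0.7, -0.3, 0.3]
opening: 1.001
grasp_force: 0.0
```

Emit:
step_arm(
  steps=[
    [0.03,0,0,0,0,0,-1],
    [0.08,0,0,0,0,0,-1],
    [0.13,0,0,0,0,0,-1],
    [0.16,0,0,0,0,0,-1],
    [0.17,0,0,0,0,0,-1],
  ],
)

```text
time_s: 16.95
position: [0.4342, 0.2973, 0.1525]
tcp_rot: [[-0.994, 0.106, -0.0], [0.106, 0.994, -0.004], [-0.0, -0.004, -1.0]]
force: [0.1, -0.1, 0.4]
opening: 0.997
grasp_force: 0.0
```

```bash
python3 st.py; python3 fr.py;  python3 - <<'E'
from h import *
snap('top','t6'); snap('scene','s6'); s=cv2.imread('pics/s6.png')[130:230,400:465]; u=cv2.imread('pics/t6.png')[180:312,100:185]
o=np.zeros((600,800,3),np.uint8)
o[:600,:390]=cv2.resize(s,None,fx=6,fy=6,interpolation=cv2.INTER_LANCZOS4)
o[:594,400:782]=cv2.resize(u,None,fx=4.5,fy=4.5,interpolation=cv2.INTER_CUBIC)[:,:382]
cv2.imwrite('pics/c6.png',o)
E
```

```text
[ 22.3  30.7 101.3  -0.3  48.1 -61.4] tilt -0.0
[[-0.994, 0.106, -0.0], [0.106, 0.994, -0.004], [-0.0, -0.004, -1.0]]
down 10mm in tool units [0.     0.0001 0.0333]
chan -0.0913 -0.0002 z 0.1525 Fch 0.07 -0.09 0.36 M [0.024 0.048 0.016] [-0.9944, 0.106, -0.0003] t 16.95
```

View pics/c6.png

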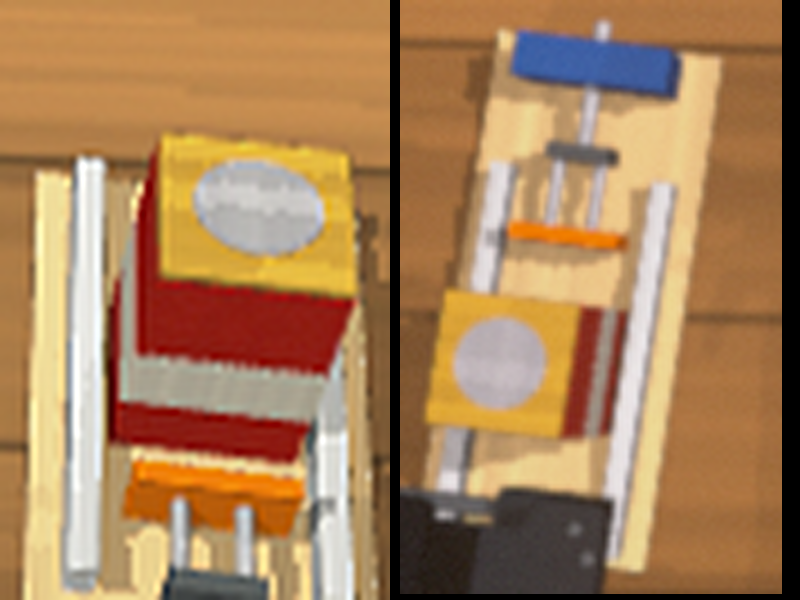

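The tin stands upright between the rails, clear of the pad. In the right-hand panel the lid corners are (445,291), (585,307), (567,438) and (427,420). Holding it by friction made it pivot, so I'll push it instead with closed fingertips, low on its back face. Then the spring can follow as I withdraw.

```bash
python3 - <<'E'
from h import *
c=load('t6'); t=np.radians(-6.1); e=np.array([np.cos(t),np.sin(t)]); n=np.array([-e[1],e[0]])
P=[px2w(c,(x-400+.5)/4.5-.5+100,(y+.5)/4.5-.5+180,.092)[:2] for x,y in[(445,291),(585,307),(567,438),(427,420)]]
for p in P+[np.mean(P,0)]: q=p-[.525,.2878]; print((q@e).round(4),(q@n).round(4))
p=np.array([.525,.2878])-.085*e; print(p)
E
python3 go.py 0.4405 0.2968 0.08 83.9
```

```text
0.0153 0.0301
0.0157 -0.032
-0.0419 -0.0331
-0.0414 0.0286
-0.0131 -0.0016
[0.44048127 0.29683245]
t 17.05 pos [0.4364 0.2977 0.1529] yaw 83.91 F [-0.3  -0.79 -0.08] M [-0.023  0.024  0.041] op 0.996 gf 0.0
shift [-0.0132 -0.001   0.243 ] turnz 0.0002 level [-0.0035  0.0034  0.    ]
```

Emit:
step_arm(
  steps=[
    [0,0,0.03,0,-0.05,0,0],
    [0,0,0.08,0,-0.12,0,0.5],
    [0,0,0.13,0,-0.2,0,1],
    [0,0,0.18,0,-0.27,0,1],
    [0,0,0.22,0,-0.3,0,1],
    [0,0,0.26,0,-0.3,0,1],
    [0,0,0.29,0,-0.3,0,1],
    [0,0,0.31,0,-0.3,0,1],
  ],
)

```text
time_s: 17.72
position: [0.4384, 0.2976, 0.059]
tcp_rot: [[-0.966, 0.107, 0.235], [0.104, 0.994, -0.027], [-0.236, -0.002, -0.972]]
force: [-0.3, 0.5, 0.2]
opening: 0.478
grasp_force: 0.0
```

Emit:
step_arm(
  steps=[
    [0,0,0,0,0,0,1],
    [0,0,0,0,0,0,1],
    [0,0,0,0,0,0,1],
    [0,0,0,0,0,0,1],
  ],
)

```text
time_s: 18.05
position: [0.4385, 0.2976, 0.0607]
tcp_rot: [[-0.966, 0.108, 0.236], [0.104, 0.994, -0.027], [-0.238, -0.001, -0.971]]
force: [0.1, 0.1, 0.1]
opening: 0.173
grasp_force: 0.0
```

```bash
python3 st.py; python3 fr.py;  python3 go.py 0.4574 0.295 0.048 83.9
```

```text
[ 26.   39.3 110.9 -22.3  19.6 -37.4] tilt 13.7
[[-0.966, 0.104, -0.238], [0.108, 0.994, -0.001], [0.236, -0.027, -0.971]]
down 10mm in tool units [0.0079 0.     0.0324]
chan -0.087 0.0005 z 0.0607 Fch 0.05 0.09 0.08 M [ 0.048  0.078 -0.003] [-0.9658, 0.1076, 0.236] t 18.05
t 18.05 pos [0.4385 0.2976 0.0607] yaw 83.82 F [0.06 0.08 0.08] M [ 0.048  0.078 -0.003] op 0.173 gf 0.0
shift [-0.0517 -0.0016  0.0561] turnz -0.0018 level [-0.0018  0.3024  0.    ]
```

Emit:
step_arm(
  steps=[
    [0.003,0,0.012,0,0,0,1],
    [0.006,0,0.024,0,0,0,1],
    [0.009,0,0.036,0,0,0,1],
    [0.01,0,0.041,0,0,0,1],
    [0.002,0,0.043,0,0,0,1],
    [-0.01,0,0.046,0,0,0,1],
    [-0.022,0,0.049,0,0,0,1],
    [-0.022,0,0.049,0,0,0,1],
  ],
)

```text
time_s: 18.72
position: [0.4491, 0.2965, 0.0475]
tcp_rot: [[-0.966, 0.108, 0.236], [0.105, 0.994, -0.027], [-0.238, -0.001, -0.971]]
force: [0.3, 1.1, 0.3]
opening: 0.005
grasp_force: 0.0
```

Emit:
step_arm(
  steps=[
    [-0.012,0,0.003,0,0,0,1],
    [-0.024,0,0.006,0,0,0,1],
    [-0.037,0,0.009,0,0,0,1],
    [-0.05,0,0.012,0,0,0,1],
    [-0.062,0,0.015,0,0,0,1],
    [-0.065,0,0.016,0,0,0,1],
    [-0.065,0,0.016,0,0,0,1],
  ],
)

```text
time_s: 19.3
position: [0.4678, 0.294, 0.0472]
tcp_rot: [[-0.966, 0.108, 0.234], [0.104, 0.994, -0.028], [-0.236, -0.002, -0.972]]
force: [-0.3, -0.7, 0.2]
opening: 0.001
grasp_force: 0.0
```

```bash
python3 fr.py
```

```text
chan -0.0576 0.0001 z 0.0472 Fch -0.19 -0.75 0.2 M [0.046 0.186 0.018] [-0.9661, 0.1077, 0.2345] t 19.3
```

Emit:
step_arm(
  steps=[
    [-0.007,0,0.002,0,0,0,1],
    [-0.014,0,0.003,0,0,0,1],
    [-0.021,0,0.005,0,0,0,1],
    [-0.028,0,0.007,0,0,0,1],
    [-0.035,0,0.009,0,0,0,1],
    [-0.042,0,0.01,0,0,0,1],
    [-0.049,0,0.012,0,0,0,1],
  ],
)

```text
time_s: 19.88
position: [0.479, 0.2915, 0.0467]
tcp_rot: [[-0.968, 0.108, 0.228], [0.103, 0.994, -0.031], [-0.23, -0.006, -0.973]]
force: [-7.8, 0.5, 6.5]
opening: 0.007
grasp_force: 4.0
```

```bash
python3 fr.py
```

```text
chan -0.0462 -0.0012 z 0.0467 Fch -7.79 -0.33 6.52 M [0.205 1.256 0.002] [-0.9676, 0.1075, 0.2283] t 19.8833
```

Emit:
step_arm(
  steps=[
    [-0.006,0,0.001,0,0,0,1],
    [-0.012,0,0.003,0,0,0,1],
    [-0.018,0,0.004,0,0,0,1],
    [-0.024,0,0.006,0,0,0,1],
    [-0.03,0,0.007,0,0,0,1],
  ],
)

```text
time_s: 20.3
position: [0.4879, 0.2905, 0.0467]
tcp_rot: [[-0.968, 0.108, 0.228], [0.103, 0.994, -0.031], [-0.23, -0.006, -0.973]]
force: [-8.2, 0.6, 4.5]
opening: 0.003
grasp_force: 3.5
```

```bash
python3 fr.py
```

```text
chan -0.0372 -0.0013 z 0.0467 Fch -8.18 -0.31 4.53 M [0.108 1.159 0.035] [-0.9678, 0.1077, 0.2277] t 20.3
```

Upward force suggests the gripper body is bearing on the lid, so I'll raise it 5 mm.

Emit:
step_arm(
  steps=[
    [0.008,0,-0.006,0,0,0,1],
    [0.006,0,-0.012,0,0,0,1],
    [0.005,0,-0.016,0,0,0,1],
    [0.005,0,-0.016,0,0,0,1],
  ],
)

```text
time_s: 20.63
position: [0.4883, 0.2915, 0.0513]
tcp_rot: [[-0.967, 0.108, 0.233], [0.104, 0.994, -0.029], [-0.234, -0.003, -0.972]]
force: [-2.4, 0.6, -1.4]
opening: 0.001
grasp_force: 1.7
```

Emit:
step_arm(
  steps=[
    [-0.006,0,0.001,0,0,0,1],
    [-0.012,0,0.003,0,0,0,1],
    [-0.018,0,0.004,0,0,0,1],
    [-0.022,0,0.006,0,0,0,1],
    [-0.022,0,0.006,0,0,0,1],
  ],
)

```text
time_s: 21.05
position: [0.4963, 0.2909, 0.0512]
tcp_rot: [[-0.966, 0.108, 0.234], [0.104, 0.994, -0.028], [-0.236, -0.002, -0.972]]
force: [-3.4, 0.4, -0.9]
opening: 0.006
grasp_force: 1.6
```

```bash
python3 fr.py;  python3 - <<'E'
from h import *
snap('top','t7'); snap('scene','s7'); s=cv2.imread('pics/s7.png')[130:230,400:465]; u=cv2.imread('pics/t7.png')[180:312,100:185]
o=np.zeros((600,800,3),np.uint8)
o[:600,:390]=cv2.resize(s,None,fx=6,fy=6,interpolation=cv2.INTER_LANCZOS4)
o[:594,400:782]=cv2.resize(u,None,fx=4.5,fy=4.5,interpolation=cv2.INTER_CUBIC)[:,:382]
cv2.imwrite('pics/c7.png',o)
E
```

```text
chan -0.0288 0.0 z 0.0512 Fch -3.41 0.09 -0.85 M [ 0.069  0.73  -0.038] [-0.9661, 0.1078, 0.2344] t 21.05
```

Friction is now a clean ~3 N. I'll continue in small increments and watch for the spring.

Emit:
step_arm(
  steps=[
    [-0.005,0,0.001,0,0,0,1],
    [-0.01,0,0.0025,0,0,0,1],
    [-0.013,0,0.003,0,0,0,1],
    [-0.013,0,0.003,0,0,0,1],
  ],
)

```text
time_s: 21.48
position: [0.4991, 0.2904, 0.0512]
tcp_rot: [[-0.967, 0.108, 0.233], [0.104, 0.994, -0.028], [-0.234, -0.003, -0.972]]
force: [-6.0, 0.2, -0.5]
opening: 0.007
grasp_force: 2.7
```

```bash
python3 fr.py
```

```text
chan -0.0261 -0.0002 z 0.0512 Fch -5.95 -0.43 -0.48 M [ 0.159  1.101 -0.06 ] [-0.9666, 0.1076, 0.2326] t 21.4833
```

Emit:
step_arm(
  steps=[
    [-0.005,0,0.001,0,0,0,1],
    [-0.01,0,0.0025,0,0,0,1],
    [-0.013,0,0.003,0,0,0,1],
    [-0.013,0,0.003,0,0,0,1],
  ],
)

```text
time_s: 21.82
position: [0.5018, 0.2899, 0.0511]
tcp_rot: [[-0.967, 0.108, 0.231], [0.104, 0.994, -0.029], [-0.233, -0.004, -0.973]]
force: [-7.9, 2.5, 2.3]
opening: 0.004
grasp_force: 4.1
```

```bash
python3 fr.py
```

```text
chan -0.0233 -0.0003 z 0.0511 Fch -8.1 1.65 2.26 M [ 3.390e-01  1.512e+00 -1.000e-03] [-0.967, 0.1077, 0.2308] t 21.8167
```

Emit:
step_arm(
  steps=[
    [-0.005,0,0.001,0,0,0,1],
    [-0.01,0,0.0015,0,0,0,1],
    [-0.014,0,0.002,0,0,0,1],
    [-0.014,0,0.002,0,0,0,1],
  ],
)

```text
time_s: 22.15
position: [0.5052, 0.2894, 0.0512]
tcp_rot: [[-0.967, 0.108, 0.229], [0.104, 0.994, -0.029], [-0.231, -0.005, -0.973]]
force: [-9.3, 2.9, 1.4]
opening: 0.006
grasp_force: 4.8
```

```bash
python3 fr.py
```

```text
chan -0.0199 -0.0005 z 0.0512 Fch -9.53 1.86 1.42 M [0.5   1.708 0.125] [-0.9674, 0.1079, 0.2291] t 22.15
```

About 9.5 N total less ~3.3 N of friction puts roughly 6 N on the spring, i.e. about 1 cm of give. I'll hold, then withdraw slowly so the spring is let down gently.

Emit:
step_arm(
  steps=[
    [0,0,0,0,0,0,1],
    [0,0,0,0,0,0,1],
    [0,0,0,0,0,0,1],
    [0.004,0,-0.001,0,0,0,1],
    [0.008,0,-0.002,0,0,0,1],
    [0.012,0,-0.003,0,0,0,1],
    [0.016,0,-0.004,0,0,0,1],
    [0.02,0,-0.005,0,0,0,1],
  ],
)

```text
time_s: 22.82
position: [0.5037, 0.2908, 0.0525]
tcp_rot: [[-0.965, 0.107, 0.238], [0.104, 0.994, -0.026], [-0.239, -0.001, -0.971]]
force: [0.1, 0.1, -1.7]
opening: 0.005
grasp_force: 0.3
```

```bash
python3 fr.py
```

```text
chan -0.0215 0.0008 z 0.0525 Fch 0.06 0.06 -1.69 M [-0.06   0.298  0.001] [-0.9654, 0.1072, 0.2378] t 22.8167
```

Emit:
step_arm(
  steps=[
    [0.004,0,-0.001,0,0,0,1],
    [0.008,0,-0.002,0,0,0,1],
    [0.012,0,-0.003,0,0,0,1],
    [0.018,0,-0.004,0,0,0,1],
    [0.025,0,-0.006,0,0,0,1],
    [0.035,0,-0.008,0,0,0,1],
    [0.05,0,-0.012,0,0,0,1],
    [0.07,0,-0.017,0,0,0,1],
  ],
)

```text
time_s: 23.48
position: [0.4805, 0.2928, 0.052]
tcp_rot: [[-0.966, 0.108, 0.235], [0.104, 0.994, -0.027], [-0.237, -0.002, -0.972]]
force: [0.0, -0.7, -0.4]
opening: 0.005
grasp_force: 0.0
```

```bash
python3 fr.py; python3 st.py
```

```text
chan -0.0448 0.0003 z 0.052 Fch 0.1 -0.65 -0.44 M [ 0.046  0.186 -0.022] [-0.966, 0.1076, 0.2351] t 23.4833
[ 23.4  41.2 106.5 -18.9  21.4 -43.4] tilt 13.6
[[-0.966, 0.104, -0.237], [0.108, 0.994, -0.002], [0.235, -0.027, -0.972]]
down 10mm in tool units [0.0079 0.0001 0.0324]
```

Emit:
step_arm(
  steps=[
    [0.03,0,-0.01,0,0,0,1],
    [0.045,0,-0.03,0,0,0,1],
    [0.04,0,-0.08,0,0,0,0.5],
    [0.03,0,-0.14,0,0,0,0],
    [0.01,0,-0.2,0,0.1,0,-0.5],
    [0,0,-0.26,0,0.2,0,-1],
    [-0.02,0,-0.31,0,0.3,0,-1],
    [-0.03,0,-0.336,0,0.302,0,-1],
  ],
)

```text
time_s: 24.15
position: [0.4694, 0.2953, 0.1549]
tcp_rot: [[-0.994, 0.109, 0.007], [0.109, 0.994, 0.001], [-0.007, 0.001, -1.0]]
force: [0.9, -0.3, 0.4]
opening: 0.375
grasp_force: 0.0
```

```bash
python3 fr.py; python3 go.py 0.4454 -0.1117 0.18 101.5;python3 go.py 0.4454 -0.1117 0.18 -78.5; python3 st.py
```

```text
chan -0.0561 0.0015 z 0.1549 Fch 0.97 -0.19 0.37 M [ 0.013 -0.075  0.011] [-0.994, 0.1088, 0.007] t 24.15
t 24.15 pos [0.4694 0.2953 0.1549] yaw 83.76 F [ 0.94 -0.3   0.37] M [ 0.013 -0.075  0.011] op 0.375 gf 0.0
shift [-0.0687 -1.3571 -0.0851] turnz -0.3943 level [0.0017 0.0088 0.    ]
t 24.15 pos [0.4694 0.2953 0.1549] yaw 83.76 F [ 0.94 -0.3   0.37] M [ 0.013 -0.075  0.011] op 0.375 gf 0.0
shift [-0.0687 -1.3571 -0.0851] turnz 3.6057 level [0.0017 0.0088 0.    ]
[ 20.7  32.   97.5  -0.1  50.1 -63. ] tilt 0.4
[[-0.994, 0.109, -0.007], [0.109, 0.994, 0.001], [0.007, 0.001, -1.0]]
down 10mm in tool units [ 0.0002 -0.      0.0333]
```

Emit:
step_arm(
  steps=[
    [0,-0.05,-0.05,0,0,0,-1],
    [0,-0.13,-0.08,0,0,-0.05,-1],
    [-0.01,-0.23,-0.085,0,0,-0.1,-1],
    [-0.02,-0.35,-0.085,0,0,-0.15,-1],
    [-0.03,-0.48,-0.085,0,0,-0.2,-1],
    [-0.035,-0.6,-0.085,0,0,-0.25,-1],
    [-0.035,-0.72,-0.085,0,0,-0.3,-1],
    [-0.035,-0.83,-0.085,0,0,-0.35,-1],
  ],
)

```text
time_s: 24.82
position: [0.4475, 0.0446, 0.1777]
tcp_rot: [[-0.986, -0.169, 0.001], [-0.169, 0.986, -0.004], [-0.0, -0.004, -1.0]]
force: [0.8, -0.2, -0.4]
opening: 0.958
grasp_force: 0.0
```

```bash
python3 go.py 0.4454 -0.1117 0.16 101.5
```

```text
t 24.82 pos [0.4475 0.0446 0.1777] yaw 99.71 F [ 0.79 -0.2  -0.39] M [ 0.044 -0.011 -0.005] op 0.958 gf 0.0
shift [ 0.0948 -0.512   0.061 ] turnz -0.0397 level [-0.005   0.0002  0.    ]
```

Emit:
step_arm(
  steps=[
    [0.02,-0.1,0,0,0,-0.02,-1],
    [0.04,-0.2,0,0,0,-0.04,-1],
    [0.06,-0.3,0,0,0,-0.04,-1],
    [0.075,-0.4,0,0,0,-0.04,-1],
    [0.088,-0.47,0,0,0,-0.04,-1],
    [0.095,-0.51,0,0,0,-0.04,-1],
    [0.095,-0.512,0,0,0,-0.04,-1],
    [0.095,-0.512,0,0,0,-0.04,-1],
  ],
)

```text
time_s: 25.48
position: [0.446, -0.1096, 0.1781]
tcp_rot: [[-0.981, -0.196, 0.0], [-0.196, 0.981, -0.002], [0.0, -0.002, -1.0]]
force: [0.6, 0.4, 1.1]
opening: 0.999
grasp_force: 0.0
```

```bash
python3 go.py 0.4454 -0.1117 0.074 101.5
```

```text
t 25.48 pos [ 0.446  -0.1096  0.1781] yaw 101.32 F [0.64 0.38 1.09] M [0.014 0.056 0.029] op 0.999 gf 0.0
shift [ 0.0031 -0.0058  0.3471] turnz -0.004 level [-0.0024 -0.0004  0.    ]
```

Emit:
step_arm(
  steps=[
    [0.002,-0.004,0.06,0,0,0,-1],
    [0.002,-0.004,0.14,0,0,0,-1],
    [0.002,-0.004,0.22,0,0,0,-1],
    [0.002,-0.004,0.28,0,0,0,-1],
    [0.002,-0.004,0.32,0,0,0,-1],
    [0.002,-0.004,0.34,0,0,0,-1],
    [0.002,-0.004,0.346,0,0,0,-1],
    [0.002,-0.004,0.346,0,0,0,-1],
  ],
)

```text
time_s: 26.15
position: [0.4463, -0.1107, 0.0745]
tcp_rot: [[-0.98, -0.199, 0.0], [-0.199, 0.98, -0.002], [0.0, -0.002, -1.0]]
force: [0.1, -0.3, 0.6]
opening: 1.001
grasp_force: 0.0
```

Emit:
step_arm(
  steps=[
    [0,0,0,0,0,0,0],
    [0,0,0,0,0,0,0.2],
    [0,0,0,0,0,0,0.4],
    [0,0,0,0,0,0,0.6],
    [0,0,0,0,0,0,1],
    [0,0,0,0,0,0,1],
    [0,0,0,0,0,0,1],
    [0,0,0,0,0,0,1],
  ],
)

```text
time_s: 26.82
position: [0.4469, -0.1121, 0.075]
tcp_rot: [[-0.98, -0.197, 0.002], [-0.197, 0.98, -0.003], [-0.001, -0.003, -1.0]]
force: [-1.0, -1.1, 5.5]
opening: 0.688
grasp_force: 30.0
```

Emit:
step_arm(
  steps=[
    [0,0,-0.02,0,0,0,1],
    [0,0,-0.06,0,0,0,1],
    [0,0,-0.11,0,0,0,1],
    [0,0,-0.16,0,0,0,1],
    [0,0,-0.19,0,0,0,1],
    [0,0,-0.2,0,0,0,1],
    [0,0,-0.2,0,0,0,1],
    [0,0,-0.2,0,0,0,1],
  ],
)

```text
time_s: 27.48
position: [0.4461, -0.1114, 0.1343]
tcp_rot: [[-0.98, -0.197, 0.0], [-0.197, 0.98, -0.002], [0.0, -0.002, -1.0]]
force: [0.6, -0.4, -3.1]
opening: 0.689
grasp_force: 30.0
```

```bash
python3 go.py 0.543 -0.27 0.134 90
```

```text
t 27.48 pos [ 0.4461 -0.1114  0.1343] yaw 101.39 F [ 0.62 -0.44 -3.1 ] M [ 0.008 -0.021  0.001] op 0.689 gf 30.0
shift [-0.2124 -0.582   0.002 ] turnz 0.253 level [-0.0025 -0.0003  0.    ]
```

This one weighs about 3.2 N, which confirms it's the lighter tin. It goes to the tray.

Emit:
step_arm(
  steps=[
    [-0.015,-0.04,0,0,0,0.02,1],
    [-0.04,-0.11,0,0,0,0.05,1],
    [-0.075,-0.2,0,0,0,0.1,1],
    [-0.11,-0.3,0,0,0,0.15,1],
    [-0.145,-0.4,0,0,0,0.2,1],
    [-0.175,-0.48,0,0,0,0.23,1],
    [-0.2,-0.545,0,0,0,0.25,1],
    [-0.212,-0.58,0,0,0,0.253,1],
  ],
)

```text
time_s: 28.15
position: [0.545, -0.2735, 0.1341]
tcp_rot: [[-1.0, 0.003, 0.003], [0.003, 1.0, -0.004], [-0.003, -0.004, -1.0]]
force: [0.5, -0.0, -3.2]
opening: 0.69
grasp_force: 30.0
```

Emit:
step_arm(
  steps=[
    [0,0,0.015,0,0,0,1],
    [0,0,0.045,0,0,0,1],
    [0,0,0.08,0,0,0,1],
    [0,0,0.115,0,0,0,1],
    [0,0,0.145,0,0,0,1],
    [0,0,0.165,0,0,0,1],
    [0,0,0.175,0,0,0,1],
    [0,0,0.175,0,0,0,1],
  ],
)

```text
time_s: 28.82
position: [0.5427, -0.2691, 0.0816]
tcp_rot: [[-1.0, -0.0, -0.001], [-0.0, 1.0, -0.001], [0.001, -0.001, -1.0]]
force: [-0.3, -0.3, -4.2]
opening: 0.687
grasp_force: 30.0
```

```bash
python3 go.py 0.543 -0.27 0.0798 90
```

```text
t 28.82 pos [ 0.5427 -0.2691  0.0816] yaw 90.02 F [-0.28 -0.27 -4.18] M [ 0.004  0.026 -0.062] op 0.687 gf 30.0
shift [-0.0009 -0.003   0.0059] turnz 0.0005 level [-0.0015 -0.0008  0.    ]
```

Emit:
step_arm(
  steps=[
    [0,0,0.003,0,0,0,1],
    [0,0,0.006,0,0,0,1],
    [0,0,0.007,0,0,0,1],
    [0,0,0.007,0,0,0,1],
  ],
)

```text
time_s: 29.15
position: [0.5434, -0.27, 0.0809]
tcp_rot: [[-1.0, -0.0, 0.002], [-0.0, 1.0, -0.003], [-0.002, -0.003, -1.0]]
force: [-0.1, 0.3, -4.0]
opening: 0.68
grasp_force: 30.0
```

```bash
python3 go.py 0.543 -0.27 0.0798 90
```

```text
t 29.15 pos [ 0.5434 -0.27    0.0809] yaw 90.0 F [-0.06  0.26 -4.03] M [-0.005  0.049  0.014] op 0.68 gf 30.0
shift [ 0.0014 -0.0001  0.0037] turnz 0.0 level [-0.0037  0.0021  0.    ]
```

Emit:
step_arm(
  steps=[
    [0,0,0.002,0,0,0,1],
    [0,0,0.004,0,0,0,1],
    [0,0,0.005,0,0,0,1],
    [0,0,0.005,0,0,0,1],
  ],
)

```text
time_s: 29.48
position: [0.5433, -0.2698, 0.0791]
tcp_rot: [[-1.0, -0.0, 0.001], [-0.0, 1.0, -0.002], [-0.001, -0.002, -1.0]]
force: [-0.1, -0.3, -2.3]
opening: 0.69
grasp_force: 30.0
```

```bash
python3 go.py 0.543 -0.27 0.0798 90
```

```text
t 29.48 pos [ 0.5433 -0.2698  0.0791] yaw 90.0 F [-0.1  -0.29 -2.25] M [-0.006  0.059  0.018] op 0.69 gf 30.0
shift [ 0.0009 -0.0005 -0.0023] turnz 0.0 level [-0.0032  0.0014  0.    ]
```

It has touched the tray floor. I'll lower a hair more, release and retreat upward.

Emit:
step_arm(
  steps=[
    [0,0,0.001,0,0,0,1],
    [0,0,0.001,0,0,0,0],
    [0,0,0.001,0,0,0,-0.36],
    [0,0,0.001,0,0,0,-0.42],
    [0,0,0.001,0,0,0,-0.6],
    [0,0,0.001,0,0,0,-0.8],
    [0,0,0.001,0,0,0,-1],
    [0,0,0.001,0,0,0,-1],
  ],
)

```text
time_s: 30.15
position: [0.5434, -0.2699, 0.0788]
tcp_rot: [[-1.0, -0.0, 0.001], [-0.0, 1.0, -0.003], [-0.001, -0.003, -1.0]]
force: [0.6, -0.3, -0.4]
opening: 0.925
grasp_force: 0.0
```

Emit:
step_arm(
  steps=[
    [0,0,0,0,0,0,-1],
    [0,0,0,0,0,0,-1],
    [0,0,-0.03,0,0,0,-1],
    [0,0,-0.08,0,0,0,-1],
    [0,0,-0.15,0,0,0,-1],
    [0,0,-0.24,0,0,0,-1],
    [0,0,-0.34,0,0,0,-1],
    [0,0,-0.4,0,0,0,-1],
  ],
)

```text
time_s: 30.82
position: [0.5441, -0.2702, 0.2024]
tcp_rot: [[-1.0, -0.0, 0.005], [-0.0, 1.0, -0.005], [-0.005, -0.005, -1.0]]
force: [0.5, 0.4, 0.0]
opening: 1.0
grasp_force: 0.0
```

Emit:
step_arm(
  steps=[
    [0.08,0.02,-0.05,0,0,0,-1],
    [0.18,0.08,-0.1,0,0,0,-1],
    [0.28,0.16,-0.15,0,0,0,-1],
    [0.34,0.25,-0.15,0,0,0,-1],
    [0.38,0.34,-0.15,0,0,0,-1],
    [0.4,0.4,-0.15,0,0,0,-1],
    [0.4,0.4,-0.15,0,0,0,-1],
  ],
)

```text
time_s: 31.4
position: [0.4201, -0.1455, 0.2438]
tcp_rot: [[-1.0, -0.002, -0.002], [-0.002, 1.0, 0.0], [0.002, 0.0, -1.0]]
force: [0.1, -0.0, -0.8]
opening: 0.997
grasp_force: 0.0
```

```bash
python3 - <<'E'
from h import *
s=snap('scene','s8')['image']; snap('top','t8')
o=np.zeros((600,800,3),np.uint8); im=cv2.imread('pics/s8.png')
o[:420,:400]=cv2.resize(im[110:320,90:290],None,fx=2,fy=2,interpolation=cv2.INTER_CUBIC)
o[:600,400:790]=cv2.resize(im[140:240,400:465],None,fx=6,fy=6,interpolation=cv2.INTER_LANCZOS4)
cv2.imwrite('pics/c8.png',o)
E
python3 go.py 0.5 0 0.3 90
```

```text
t 31.5 pos [ 0.4234 -0.1494  0.2442] yaw 90.07 F [ 0.72 -1.49 -0.29] M [ 0.002 -0.006 -0.006] op 1.001 gf 0.0
shift [-0.2565  0.4969 -0.1874] turnz 0.0017 level [-0.005   0.0035  0.    ]
```

View pics/c8.png

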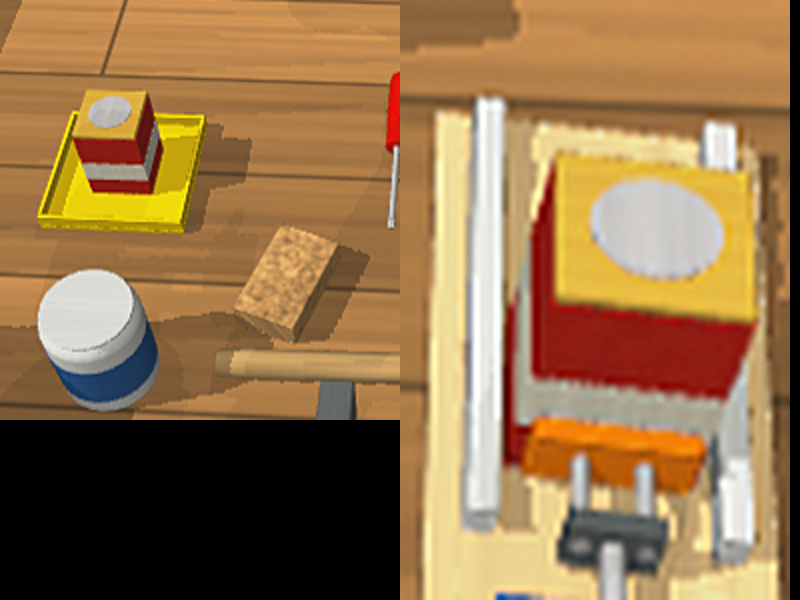

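Both tins stand upright. The lighter one is in the tray at (112,140). The heavier one bears on the pad: its top edge at about (535,420) is roughly 3 native pixels, or about 5 mm, compressed from its free position. I'm handing in.

```bash
python3 -c "
from rig import *
print(hand_in())"
```

```text
the job is handed in; nothing more can be done
None
```

I handed the job in at about 31 s, verdict not shown: the heavier tin (~6.5 N) stands upright in the channel bearing on the pad, still about 5 mm compressed (pushed to roughly 1 cm); the lighter (~3.2 N) stands upright in the tray; the first slide tilted the heavier tin to about 0.57 rad (limit 0.6), so I re-stood it and pushed it home with closed fingertips.

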